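# Pack a battery kit tray and confirm the order

## Task

Pack this order in the tray: lay every battery pack flat in a pocket of its own, all with the steel tab in the notch, seat the charger base in the square cavity, and stack the closed cartons squarely in one column in the middle of the rubber mat, long side along the mat's long side, larger always under smaller. When everything is packed, press the confirm button fully down for a moment, and leave the packed tray and the other things on the table undisturbed.

Things in the scene. Friction and masses are not known exactly. Their poses are not given: they have to be found in the camera images.
- tray: Fixed grey packing tray, 220 (x) x 250 (y) mm, floor 5 mm thick. Origin: centre of its underside; x points away from the robot, y left. Far half: three battery pockets side by side, 72 mm apart, walls up to 15 mm above the table, each far wall with a 24 mm wide notch for the tab. Near half: a square cavity (right) and a flat rubber mat (left).
- mat (a point): Centre of the top face of the black rubber mat where the carton column stands, 8 mm above the table; mat 72 mm along the tray's x by 126 mm along its y, same axes as the tray, no rim.
- cavity (a point): Centre of the floor (5 mm above the table) of the square cavity for the charger base: 66 x 66 mm inside, walls 10 mm high and 8 mm thick; axes as the tray's.
- confirm (a joint): Push of the station's round grey confirm button, 0 = up, 0.006 m = fully down (about 5 N); springs back.
- confirm_top (a point): Centre of the top face of the confirm button (40 mm diameter, in a small black housing fixed to the table, left of the tray).
- bottle: Bystander: blue plastic bottle, 68 mm diameter, 190 mm tall, origin at the centre of its foot.
- tape: Bystander: roll of tape lying flat, 104 mm across, 48 mm tall, origin at the centre of its underside.
- scanner: Bystander: hand scanner lying on the table, about 125 x 60 x 34 mm, origin under its handle.
- pocket0 (a point): Centre of the floor (5 mm above the table) of battery pocket 0 (right): 80 mm along x by 42 mm along y inside, 10 mm deep; axes as the tray's, the notch lies at +x.
- pocket1 (a point): Centre of the floor (5 mm above the table) of battery pocket 1 (middle): 80 mm along x by 42 mm along y inside, 10 mm deep; axes as the tray's, the notch lies at +x.
- pocket2 (a point): Centre of the floor (5 mm above the table) of battery pocket 2 (left): 80 mm along x by 42 mm along y inside, 10 mm deep; axes as the tray's, the notch lies at +x.
- battery0: Black battery pack, 74 (x) x 36 (y) x 30 mm tall, with a steel tab at its +x end, low down: 12 mm long, 16 mm wide, 10 mm tall. Origin: centre of the underside of the black body; z up. All packs are alike. May be absent.
- tab0 (a point): Tip of the steel tab of battery0, 49 mm from its origin along +x, 5 mm above its underside.
- battery1: Black battery pack, 74 (x) x 36 (y) x 30 mm tall, with a steel tab at its +x end, low down: 12 mm long, 16 mm wide, 10 mm tall. Origin: centre of the underside of the black body; z up. All packs are alike. May be absent.
- tab1 (a point): Tip of the steel tab of battery1, 49 mm from its origin along +x, 5 mm above its underside.
- battery2: Black battery pack, 74 (x) x 36 (y) x 30 mm tall, with a steel tab at its +x end, low down: 12 mm long, 16 mm wide, 10 mm tall. Origin: centre of the underside of the black body; z up. All packs are alike. May be absent.
- tab2 (a point): Tip of the steel tab of battery2, 49 mm from its origin along +x, 5 mm above its underside.
- charger: Square black charger base, 60 x 60 x 24 mm tall, a silver disc on its top. Origin: centre of its underside.
- carton_large: Closed cardboard carton, 120 (x) x 66 (y) x 45 mm tall. Origin: centre of its underside. May be absent.
- carton_medium: Closed cardboard carton, 105 (x) x 56 (y) x 45 mm tall. Origin: centre of its underside. May be absent.
- carton_small: Closed cardboard carton, 90 (x) x 46 (y) x 40 mm tall. Origin: centre of its underside. May be absent.
There are look-alikes about, which are no part of the job. Leave any green look-alike of the battery0 alone.

How it is judged:
By the outcome, as a careful person would: the job done as asked, in the order asked, and still so for the second after the job is handed in, with the robot touching nothing.
Of battery0, battery1, battery2 only 2 to 3 are there at a start; the rules pass over those that are not, and their reading is None.
Of carton_large, carton_medium, carton_small only 2 to 3 are there at a start; the rules pass over those that are not, and their reading is None.
At some moment in a run one of battery0, battery1, battery2, charger, carton_large, carton_medium, carton_small may be knocked a few centimetres aside while the robot is not near it.
Once in a run the grip may slacken for a moment while it holds something.
It also fails if it takes over 210 s, if anything falls off the work surface, if the arm or the gripper's body presses on something with over 40 N, if the wrist force passes 120 N, or if a joint passes its speed limit or range.

## Robot

A 6-joint arm with a two-finger parallel gripper is mounted at the origin on the work surface. World frame = base frame: x ahead of the robot, y to its left, z up, the work surface at z = 0. Lengths are in mm, angles in rad, forces in N, time in s.
With the tool pointing down it reaches from about 350 to 775 mm from the base axis. Payload 7.3 kg.
Tool frame: the origin (TCP) lies midway between the tips of the shut fingers; the grasp point (between the pads) lies 19 mm behind it (bot.grip_depth is the distance from the TCP to the grasp point, in mm); z points along the fingers, x is the direction in which the jaws open and shut, and the axes are right-handed (so a half turn about z gives the same grasp; the last joint's range is limited). The gripper opens to 92 mm and grips with 3 to 60 N. Pads are 19 mm wide; open, the fingers measure 130 mm over their backs; the gripper's body (75 mm by 190 mm) begins 47 mm behind the grasp point.
Start: joints at [-1.441, 0.342, 1.524, -0, 1.275, -0.146], TCP at [142.988, -505.172, 226.741] pointing down, gripper open.
Joint ranges: [-2.53, 2.53], [-0.77, 2.02], [0.04, 2.7], [-1, 4.14], [0.28, 2.66], [-3.11, 3.11]. Speed limits (rad/s): [2.57, 2.57, 3.14, 3.14, 3.14, 3.14].

## Interface

Orientations are given as [roll, pitch, yaw] about the fixed x, y, z axes, in that order (R = Rz(yaw) Ry(pitch) Rx(roll)).
In Python, from plant import bot gives the robot as it stands. The module is installed in compiled form; this text tells all that it offers.
- The arm moves only by the shell command python3 -m inch 'ROWS'. ROWS is JSON, a list that holds one entry, the list of rows, each a list of 7 numbers: the shift along the tool's x, y, z each as a share of 0.2 m, from -1 to 1, then the turn, a rotation vector about the tool's x, y, z each as a share of 45 degrees, from -1 to 1, then the closure, from -1 (fully open) to 1 (shut), so that 0 is half open. A call has exactly 10 rows; each row is the pose to reach, as a shift and turn from the pose commanded when the call began, along the tool's axes at that moment; what a row does not reach only later rows make up. A row lasts 1/8 s, in which the tool goes at most 62.5 mm and 10.7 degrees, less where a joint would pass 70% of its speed; a pose out of reach is approached as far as the arm can. A call with a number of a shift or a turn outside -1 to 1 is refused whole. A call with a gripper value outside its range is refused whole. The fingers move at their own pace and stop on an object; the grip force is fixed at half the most. Time passes only in rows, so rows that repeat a pose let the fingers close, or fill a call up. It gives the time, the measured TCP pose, the force and the opening at its end, in the units of the state.
- bot.get_obs(): the state, without advancing time (a new reading comes with each control period).
- bot.capture(name): name is "side" or "top" or "wrist"; returns the picture (420x560x3 uint8, red, green, blue); there is no depth.
- bot.camera_params(name): a dict with "fx", "fy", "cx", "cy" (pixels), "R" (3x3) and "t" (3): a world point X has camera coordinates R X + t; the wrist camera has in their place "T_tool_cam" (4x4, takes a point from camera to tool coordinates, whose origin is the TCP and whose axes are the tool frame's). Camera axes: x right, y down, z forward; pixel columns grow to the right and rows downward; lengths in mm; the calibration is good to about 2 mm. A picture is of the moment at which its call begins: read the wrist's pose just before it. camera_params takes no time and is no camera call.
- bot.close_job(): hands the job in, once; it reports no verdict.
The state is a dict: "time": time; "joint_positions": joint angles; "dq": joint speeds; "tau": joint torques, N m; "tool_pos": TCP position; "tcp_rot": TCP orientation; "contact_force": force on the tool from outside, world axes, zero at the start; "moment": the same for the moment, N m; "grip_width": finger opening in mm.
Only numpy, scipy, OpenCV 4.12 (cv2) and the standard library are available. Lean on these libraries where they do the work, as an engineer would, in place of code of your own. Each camera call takes 0.05 s, during which the arm holds its last target.

## Working session

There is one attempt and no reset: what is moved stays moved. The work goes in short steps, Python scripts to look and compute and a shell command to move; the robot and the scene stay as the last step left them, time stands still between calls to the robot, and variables do not carry over. Pictures are saved under pics/ and viewed, and the job is handed in when it is done.

```bash
mkdir -p pics; ls; cat > h.py <<'E'
import numpy as np, cv2
from plant import bot
from scipy.spatial.transform import Rotation as Ro
def snap(n,f):
    o=bot.get_obs(); im=bot.capture(n); cv2.imwrite('pics/'+f,im[:,:,::-1]); return o,im
E
python3 - <<'E'
from h import *
print(bot.get_obs(), bot.grip_depth)
for n in ['side','top','wrist']:
    snap(n,n+'0.png'); print(n,bot.camera_params(n))
E
```

```text
pics
{'time': 0.0, 'joint_positions': array([-1.44098430e+00,  3.42723428e-01,  1.52501655e+00, -4.20926674e-05,
        1.27538330e+00, -1.45992262e-01]), 'dq': array([-0.00264124, -0.00037336, -0.00028446,  0.00038757, -0.00053494,
        0.00026532]), 'tau': array([-4.32506258e-04, -4.31241131e+01, -2.44222981e+01,  7.19081727e-02,
        5.57168364e-02, -1.50578148e-04]), 'tool_pos': array([ 142.92844328, -504.74947323,  226.04475533]), 'tcp_rot': array([-3.14140981e+00,  1.52019749e-03, -1.29497961e+00]), 'contact_force': array([ 0.034225  , -0.22997723, -0.16733465]), 'moment': array([ 0.02180606,  0.05703203, -0.02050328]), 'grip_width': 91.66252618377736} 18.8
side {'fx': 407.6810593719559, 'fy': 407.6810593719559, 'cx': 282.8955645916713, 'cy': 207.3469503432572, 'R': array([[ 9.96041297e-01, -8.88914365e-02,  2.18081623e-04],
       [-5.82839647e-02, -6.54928634e-01, -7.53439755e-01],
       [ 6.71171700e-02,  7.50444400e-01, -6.57516911e-01]]), 't': array([-595.51694235,   58.27074377,  949.75019431])}
top {'fx': 394.0826853975483, 'fy': 394.0826853975483, 'cx': 282.67360582238916, 'cy': 214.39002488808887, 'R': array([[ 0.02006862, -0.9997609 , -0.00868287],
       [-0.98883215, -0.01856498, -0.14787267],
       [ 0.14767611,  0.0115535 , -0.98896829]]), 't': array([  3.22382569, 592.49644203, 902.65665402])}
wrist {'fx': 317.3146769717783, 'fy': 317.3146769717783, 'cx': 282.81768910072094, 'cy': 212.98115598819797, 'T_tool_cam': array([[ 9.99999856e-01, -5.22231485e-04, -1.24426513e-04,
        -7.39660854e-01],
       [ 5.36708228e-04,  9.67191679e-01,  2.54047177e-01,
        -6.74867559e+01],
       [-1.23271466e-05, -2.54047207e-01,  9.67191820e-01,
        -1.58616038e+02],
       [ 0.00000000e+00,  0.00000000e+00,  0.00000000e+00,
         1.00000000e+00]])}
```

View pics/top0.png

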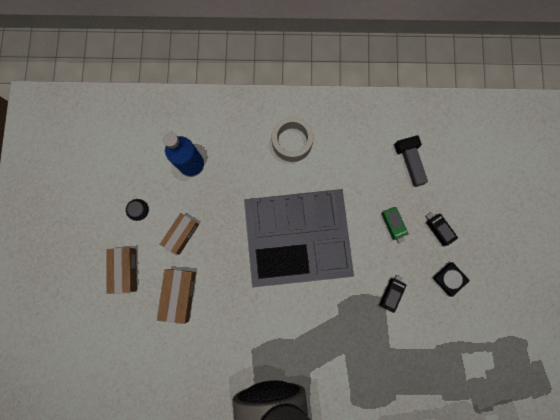

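View pics/side0.png

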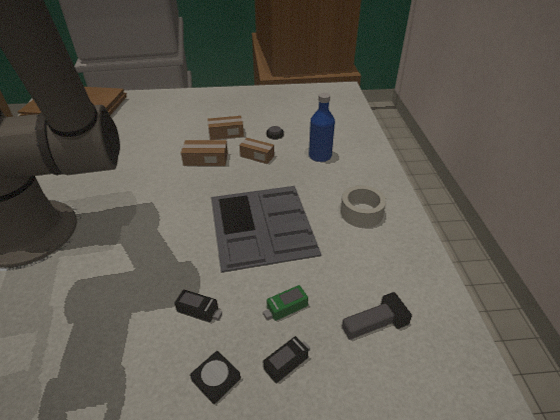

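View pics/wrist0.png

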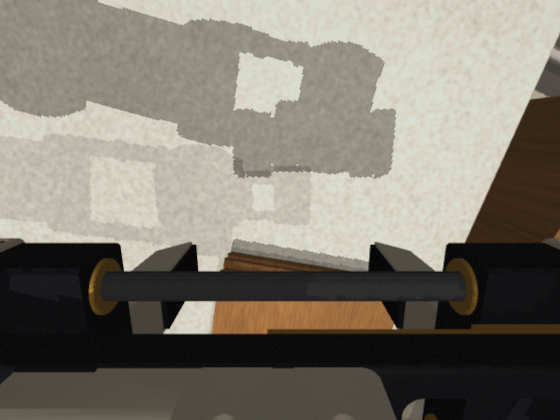

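The top view shows two black packs at (442,229) and (393,294), the charger at (452,279), and the green look-alike at (395,223). The cartons are at (176,295), (121,270) and (180,233), the button at (137,210), and the tray around (298,238).

```bash
cat >> h.py <<'E'
def ray(n,uv,z,o=None):
    p=bot.camera_params(n); d=np.array([(uv[0]-p['cx'])/p['fx'],(uv[1]-p['cy'])/p['fy'],1.0])
    if n=='wrist':
        R=Ro.from_euler('xyz',o['tcp_rot']).as_matrix(); T=p['T_tool_cam']
        c=R@T[:3,3]+o['tool_pos']; d=R@T[:3,:3]@d
    else:
        c=-p['R'].T@p['t']; d=p['R'].T@d
    return c+d*(z-c[2])/d[2]
def crop(im,f,x0,y0,x1,y1,s):
    cv2.imwrite('pics/'+f,cv2.resize(im[y0:y1,x0:x1],None,fx=s,fy=s,interpolation=cv2.INTER_CUBIC))
E
python3 - <<'E'
from h import *
im=cv2.imread('pics/top0.png')
crop(im,'c1.png',95,190,225,330,4)
crop(im,'c2.png',235,180,365,295,5)
crop(im,'c3.png',365,190,485,320,4)
E
```

```text
(no output)
```

View pics/c1.png

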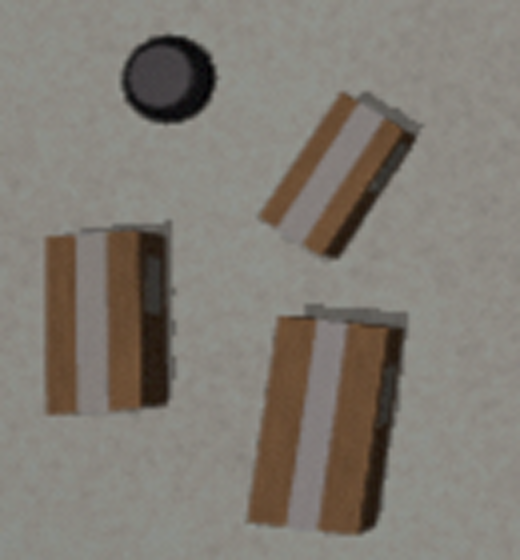

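View pics/c2.png

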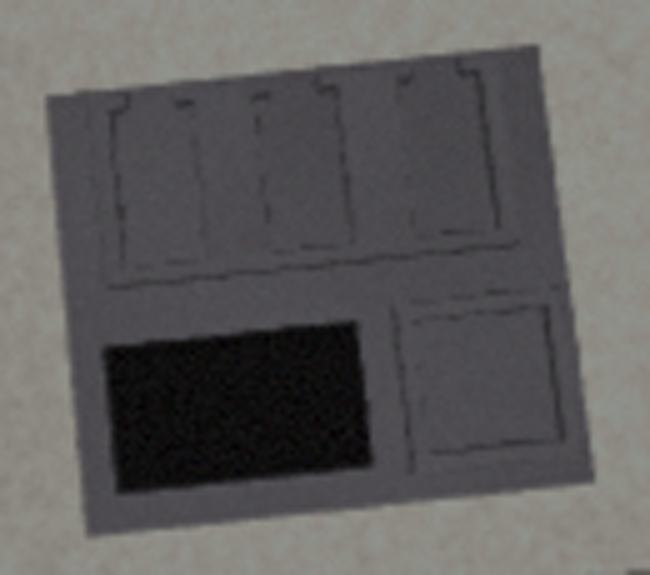

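View pics/c3.png

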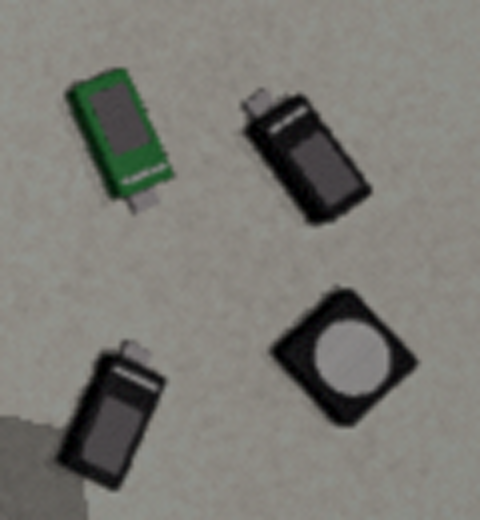

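```bash
python3 - <<'E'
from h import *
def pts(name,L,x0,y0,s,z):
    P=np.array([ray('top',(x0+(u+.5)/s-.5,y0+(v+.5)/s-.5),z) for u,v in L])
    c=P.mean(0); print(name,'c',c[:2].round(1),'corners',P[:,:2].round(0).tolist(),'edges',[round(float(np.linalg.norm(P[i]-P[i-1])),1) for i in range(len(P))])
    for i in (1,2):
        d=P[i]-P[i-1]; print('   ang',np.degrees(np.arctan2(d[1],d[0])).round(1))
pts('tray',[(46,96),(538,46),(592,482),(90,535)],235,180,5,5)
pts('mat',[(104,346),(357,322),(372,464),(118,492)],235,180,5,8)
pts('cav',[(412,322),(547,303),(565,438),(430,452)],235,180,5,10)
pts('A',[(277,316),(388,325),(362,533),(248,521)],95,190,4,45)
pts('B',[(46,237),(138,228),(141,410),(46,413)],95,190,4,45)
pts('C',[(346,92),(413,132),(330,258),(259,218)],95,190,4,40)
pts('button',[(135,75),(190,75)],95,190,4,25) if 0 else None
print('button',ray('top',(95+161/4,190+75/4),25))
pts('bat1',[(248,130),(303,96),(371,188),(318,222)],365,190,4,25)
pts('bat2',[(104,355),(164,380),(114,488),(60,462)],365,190,4,25)
pts('chg',[(271,352),(344,290),(416,362),(346,426)],365,190,4,20)
print('disc',ray('top',(365+353/4,190+357/4),24))
E
```

```text
tray c [542.6 -23.6] corners [[636.0, 114.0], [666.0, -134.0], [449.0, -160.0], [419.0, 85.0]] edges [219.1, 249.5, 218.5, 246.4]
   ang -83.0
   ang -173.2
mat c [482.8  14.1] corners [[511.0, 81.0], [525.0, -44.0], [456.0, -52.0], [440.0, 72.0]] edges [71.4, 125.3, 69.6, 124.6]
   ang -83.5
   ang -173.3
cav c [ 498.4 -108.4] corners [[525.0, -71.0], [536.0, -137.0], [470.0, -146.0], [462.0, -80.0]] edges [63.8, 67.2, 66.3, 66.2]
   ang -80.9
   ang -172.6
A c [396.5 263.7] corners [[458.0, 292.0], [454.0, 226.0], [335.0, 235.0], [340.0, 301.0]] edges [118.1, 65.9, 119.4, 66.7]
   ang -93.4
   ang 175.9
B c [452.4 400.9] corners [[501.0, 433.0], [508.0, 378.0], [402.0, 368.0], [399.0, 424.0]] edges [103.0, 54.8, 106.6, 55.7]
   ang -83.3
   ang -174.6
C c [542.4 263. ] corners [[593.0, 261.0], [569.0, 219.0], [493.0, 264.0], [515.0, 308.0]] edges [90.7, 48.1, 89.1, 49.6]
   ang -119.4
   ang 149.2
button [602.40027654 378.53046896  25.        ]
bat1 c [ 565.8 -372.9] corners [[583.0, -336.0], [604.0, -370.0], [549.0, -409.0], [527.0, -376.0]] edges [68.3, 40.4, 67.8, 39.1]
   ang -57.7
   ang -145.1
bat2 c [ 407. -249.] corners [[446.0, -246.0], [432.0, -281.0], [368.0, -250.0], [383.0, -219.0]] edges [68.6, 38.0, 70.5, 34.6]
   ang -111.6
   ang 153.9
chg c [ 447.1 -390.7] corners [[449.0, -347.0], [487.0, -392.0], [445.0, -433.0], [407.0, -390.0]] edges [60.5, 58.9, 58.8, 58.0]
   ang -50.1
   ang -135.6
disc [ 446.51122638 -395.11957432   24.        ]
```

```bash
cat >> h.py <<'E'
def go(x,y,z,yaw,dx=0):
    "shares from the measured pose to target (yaw deg)"
    o=bot.get_obs(); R=Ro.from_euler('xyz',o['tcp_rot']).as_matrix()
    s=R.T@(np.array([x,y,z])-o['tool_pos'])/200
    Rt=Ro.from_euler('xyz',[np.pi,0,np.radians(yaw)]).as_matrix()
    r=np.degrees(Ro.from_matrix(R.T@Rt).as_rotvec())/45
    print('t',round(o['time'],2),'pos',o['tool_pos'].round(1),'yaw',np.degrees(o['tcp_rot'][2]).round(1),'w',round(o['grip_width'],1),'| shift',s.round(3),'turn',r.round(3))
E
python3 -c "
from h import *
go(407,-249,135,-114.4)"
```

```text
t 0.15 pos [ 142.9 -504.9  226.2] yaw -74.2 w 91.8 | shift [-0.871 -1.619  0.457] turn [0.    0.001 0.893]
```

```bash
python3 -m inch '[[[-0.54,-1,0.2,0,0,0.45,-1],[-0.54,-1,0.2,0,0,0.45,-1],[-0.54,-1,0.2,0,0,0.893,-1],[-0.54,-1,0.2,0,0,0.893,-1],[-0.54,-1,0.2,0,0,0.893,-1],[-0.54,-1,0.2,0,0,0.893,-1],[-0.54,-1,0.2,0,0,0.893,-1],[-0.54,-1,0.2,0,0,0.893,-1],[-0.54,-1,0.2,0,0,0.893,-1],[-0.54,-1,0.2,0,0,0.893,-1]]]'; python3 -c "
from h import *
go(407,-249,135,-114.4)"
```

```text
time: 1.4
tool_pos: [305.8, -347.0, 186.7]
tcp_rot: [-3.142, -0.0, -1.997]
contact_force: [0.1, 0.5, 0.9]
grip_width: 91.6
t 1.4 pos [ 305.8 -347.   186.7] yaw -114.4 w 91.6 | shift [-0.656 -0.258  0.259] turn [-0. -0. -0.]
```

```bash
python3 -m inch '[[[-0.656,-0.258,0.259,0,0,0,-1],[-0.656,-0.258,0.259,0,0,0,-1],[-0.656,-0.258,0.259,0,0,0,-1],[-0.656,-0.258,0.259,0,0,0,-1],[-0.656,-0.258,0.259,0,0,0,-1],[-0.656,-0.258,0.259,0,0,0,-1],[-0.656,-0.258,0.259,0,0,0,-1],[-0.656,-0.258,0.259,0,0,0,-1],[-0.656,-0.258,0.259,0,0,0,-1],[-0.656,-0.258,0.259,0,0,0,-1]]]'; python3 -c "
from h import *
snap('wrist','w1.png')
go(407,-249,135,-114.4)"
```

```text
time: 2.65
tool_pos: [407.1, -248.6, 134.9]
tcp_rot: [-3.142, -0.0, -1.996]
contact_force: [0.1, 0.7, 0.0]
grip_width: 91.8
t 2.7 pos [ 407.2 -248.6  134.9] yaw -114.4 w 92.0 | shift [ 0.002  0.    -0.001] turn [-0. -0.  0.]
```

View pics/w1.png

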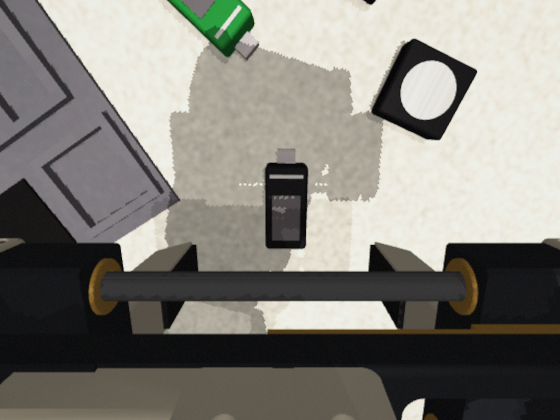

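The wrist view shows the pack almost aligned with the jaws at (287,206), with its tab up at (286,155).

```bash
cat >> h.py <<'E'
def wrect(f,o,roi,z,thr=45,n='wrist',mask=None):
    im=cv2.imread('pics/'+f); x0,y0,x1,y1=roi
    m=np.zeros(im.shape[:2],np.uint8)
    g=im.max(2) if mask is None else None
    mm=(g<thr) if mask is None else mask(im)
    m[y0:y1,x0:x1]=mm[y0:y1,x0:x1]*255
    m=cv2.morphologyEx(m,cv2.MORPH_CLOSE,np.ones((7,7)))
    cs,_=cv2.findContours(m,cv2.RETR_EXTERNAL,cv2.CHAIN_APPROX_NONE)
    c=max(cs,key=cv2.contourArea); b=cv2.boxPoints(cv2.minAreaRect(c))
    P=np.array([ray(n,q,z,o) for q in b])
    e=[P[1]-P[0],P[2]-P[1]]; e.sort(key=lambda v:-np.linalg.norm(v))
    print('box px',b.round(0).tolist(),'c',P.mean(0).round(1),'L',[round(float(np.linalg.norm(v)),1) for v in e],'long ang',(np.degrees(np.arctan2(e[0][1],e[0][0]))).round(1))
    return P
E
python3 -c "
from h import *
o=bot.get_obs()
P=wrect('w1.png',o,(240,162,340,255),30)
print('tab',ray('wrist',(286.5,150),8,o))
go(*P.mean(0)[:2],12,-114.4)"
```

```text
box px [[266.0, 163.0], [307.0, 163.0], [307.0, 247.0], [266.0, 247.0]] c [ 409.3 -252.8   30. ] L [73.7, 33.8] long ang 156.7
tab [ 451.2047297  -271.96378276    8.        ]
t 2.7 pos [ 407.2 -248.6  134.9] yaw -114.4 w 92.0 | shift [ 0.015 -0.018  0.614] turn [-0. -0.  0.]
```

```bash
python3 -m inch '[[[0.015,-0.018,0.2,0,0,0,-1],[0.015,-0.018,0.4,0,0,0,-1],[0.015,-0.018,0.55,0,0,0,-1],[0.015,-0.018,0.614,0,0,0,-1],[0.015,-0.018,0.614,0,0,0,-1],[0.015,-0.018,0.614,0,0,0,1],[0.015,-0.018,0.614,0,0,0,1],[0.015,-0.018,0.614,0,0,0,1],[0.015,-0.018,0.614,0,0,0,1],[0.015,-0.018,0.614,0,0,0,1]]]'; python3 -c "
from h import *
go(409.3,-252.8,110,-114.4)"
```

```text
time: 3.95
tool_pos: [409.3, -252.9, 12.2]
tcp_rot: [-3.141, -0.0, -1.996]
contact_force: [-0.2, 0.6, 0.4]
grip_width: 46.6
t 3.95 pos [ 409.3 -252.9   12.2] yaw -114.4 w 46.6 | shift [-0.    -0.    -0.489] turn [-0. -0.  0.]
```

```bash
python3 -m inch '[[[0,0,0,0,0,0,1],[0,0,0,0,0,0,1],[0,0,0,0,0,0,1],[0,0,-0.15,0,0,0,1],[0,0,-0.3,0,0,0,1],[0,0,-0.5,0,0,0,1],[0,0,-0.75,0,0,0,1],[0,0,-0.75,0,0,0,1],[0,0,-0.75,0,0,0,1],[0,0,-0.75,0,0,0,1]]]'; python3 -c "
from h import *
go(460,-24,170,-83)"
```

```text
time: 5.2
tool_pos: [408.4, -252.1, 160.5]
tcp_rot: [3.138, 0.001, -1.996]
contact_force: [-0.2, 0.1, -2.3]
grip_width: 35.8
t 5.2 pos [ 408.4 -252.1  160.5] yaw -114.4 w 35.8 | shift [-1.146  0.236 -0.046] turn [ 0.004  0.002 -0.697]
```

```bash
python3 -m inch '[[[-1,0.236,-0.05,0,0,-0.3,1],[-1,0.236,-0.05,0,0,-0.697,1],[-1,0.236,-0.05,0,0,-0.697,1],[-1,0.236,-0.05,0,0,-0.697,1],[-1,0.236,-0.05,0,0,-0.697,1],[-1,0.236,-0.05,0,0,-0.697,1],[-1,0.236,-0.05,0,0,-0.697,1],[-1,0.236,-0.05,0,0,-0.697,1],[-1,0.236,-0.05,0,0,-0.697,1],[-1,0.236,-0.05,0,0,-0.697,1]]]'; python3 -c "
from h import *
snap('wrist','w2.png')
go(460,-24,170,-83)"
```

```text
time: 6.45
tool_pos: [448.8, -51.4, 172.1]
tcp_rot: [3.142, -0.0, -1.449]
contact_force: [-0.0, 0.6, -1.1]
grip_width: 36.1
t 6.5 pos [448.8 -51.3 172.1] yaw -83.0 w 35.6 | shift [-0.129 -0.072  0.011] turn [-0.    -0.    -0.001]
```

View pics/w2.png

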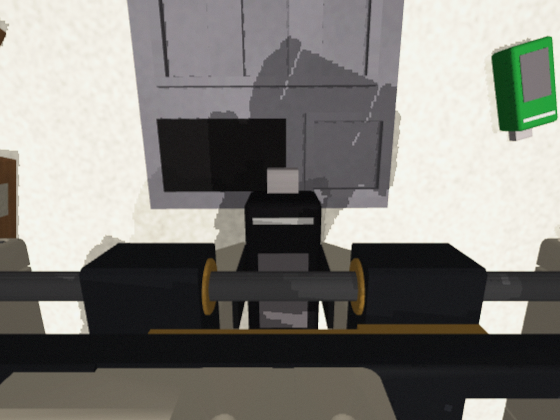

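```bash
python3 -m inch '[[[0,-0.45,-0.1,0,0,0,1],[0,-0.45,-0.1,0,0,0,1],[0,-0.45,-0.1,0,0,0,1],[0,-0.45,-0.1,0,0,0,1],[0,-0.45,-0.1,0,0,0,1],[0,-0.45,-0.1,0,0,0,1],[0,-0.45,-0.1,0,0,0,1],[0,-0.45,-0.1,0,0,0,1],[0,-0.45,-0.1,0,0,0,1],[0,-0.45,-0.1,0,0,0,1]]]'; python3 -c "
from h import *
snap('wrist','w3.png')
go(460,-24,170,-83)
im=cv2.imread('pics/w3.png');crop(im,'w3c.png',120,40,440,260,2.4)"
```

```text
time: 7.75
tool_pos: [538.1, -40.2, 192.1]
tcp_rot: [-3.142, -0.0, -1.449]
contact_force: [0.8, -0.6, -1.5]
grip_width: 35.8
t 7.8 pos [538.2 -40.2 192.1] yaw -83.0 w 35.8 | shift [-0.128  0.378  0.11 ] turn [-0. -0. -0.]
```

View pics/w3c.png

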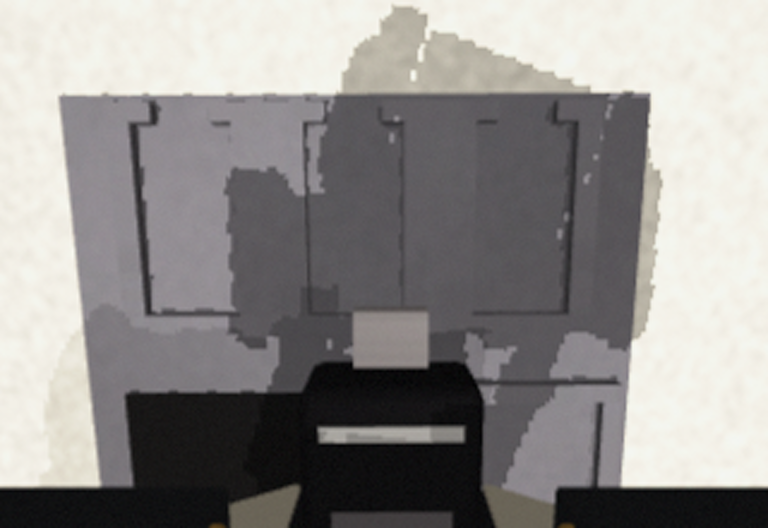

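```bash
python3 -c "
from h import *
o=bot.get_obs()
f=lambda u,v,z:ray('wrist',(120+(u+.5)/2.4-.5,40+(v+.5)/2.4-.5),z,o)[:2].round(1)
for nm,L in dict(far=[(62,97),(650,94)],p1=[(305,122),(403,122),(403,313),(309,313)],p2=[(130,122),(229,122),(238,314),(147,314)],p0=[(477,122),(578,122),(571,314),(474,314)]).items():
  P=np.array([f(u,v,15) for u,v in L]); print(nm,P.tolist(),P.mean(0), np.degrees(np.arctan2(*(P[1]-P[0])[::-1])).round(1))
t=np.array([542.6,-23.6]);a=np.radians(7)
print('tab',f(390,310,180),)
for k in (-72,0,72): print(t+np.array([[np.cos(a),-np.sin(a)],[np.sin(a),np.cos(a)]])@[52,k])
"
```

```text
far [[635.4, 108.6], [665.8, -130.9]] [650.6  -11.15] -82.8
p1 [[637.9, 8.6], [642.8, -31.6], [564.5, -41.5], [559.5, -0.4]] [601.175 -16.225] -83.1
p2 [[629.2, 80.5], [634.1, 39.9], [555.3, 30.6], [550.4, 70.4]] [592.25  55.35] -83.1
p0 [[646.5, -62.0], [651.6, -103.5], [573.0, -115.0], [567.9, -72.6]] [609.75  -88.275] -83.0
tab [584.7 -33.6]
[602.98699261 -88.72611706]
[594.21239989 -17.26279414]
[585.43780716  54.20052878]
```

```bash
python3 -c "
from h import *
go(611.7,-88,60,-83)"
```

```text
t 7.8 pos [538.2 -40.2 192.1] yaw -83.0 w 35.8 | shift [ 0.282 -0.336  0.661] turn [-0. -0. -0.]
```

```bash
python3 -m inch '[[[0.282,-0.336,0.2,0,0,0,1],[0.282,-0.336,0.4,0,0,0,1],[0.282,-0.336,0.661,0,0,0,1],[0.282,-0.336,0.661,0,0,0,1],[0.282,-0.336,0.661,0,0,0,1],[0.282,-0.336,0.661,0,0,0,1],[0.282,-0.336,0.661,0,0,0,1],[0.282,-0.336,0.661,0,0,0,1],[0.282,-0.336,0.661,0,0,0,1],[0.282,-0.336,0.661,0,0,0,1]]]'; python3 -c "
from h import *
snap('wrist','w4.png')
go(611.7,-88,17.5,-83)
im=cv2.imread('pics/w4.png');crop(im,'w4c.png',140,20,440,245,2.5)"
```

```text
time: 9.05
tool_pos: [611.7, -88.1, 59.9]
tcp_rot: [3.142, -0.0, -1.449]
contact_force: [0.3, 0.0, -1.9]
grip_width: 35.8
t 9.1 pos [611.7 -88.1  59.9] yaw -83.0 w 35.5 | shift [-0.    -0.     0.212] turn [ 0. -0. -0.]
```

View pics/w4c.png

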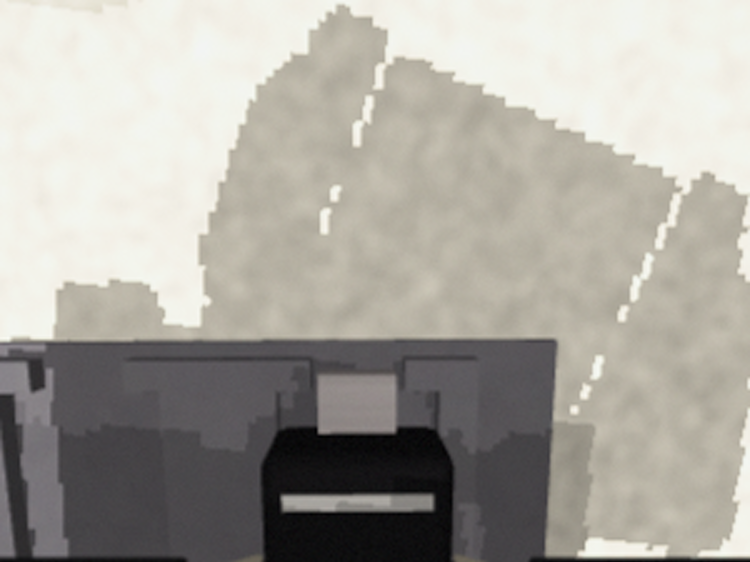

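The tab, at crop u=357, is centred on the notch, which spans 313 to 402. Lowering now.

```bash
python3 -m inch '[[[0,0,0.05,0,0,0,1],[0,0,0.1,0,0,0,1],[0,0,0.14,0,0,0,1],[0,0,0.17,0,0,0,1],[0,0,0.19,0,0,0,1],[0,0,0.2,0,0,0,1],[0,0,0.21,0,0,0,1],[0,0,0.212,0,0,0,1],[0,0,0.212,0,0,0,1],[0,0,0.212,0,0,0,1]]]'; python3 -c "
from h import *
snap('wrist','w5.png')
go(611.7,-88,17.5,-83)
im=cv2.imread('pics/w5.png');crop(im,'w5c.png',140,20,440,245,2.5)"
```

```text
time: 10.35
tool_pos: [611.9, -88.1, 18.0]
tcp_rot: [-3.141, -0.0, -1.449]
contact_force: [0.7, 1.0, 3.1]
grip_width: 35.9
t 10.4 pos [612.  -88.1  18. ] yaw -83.0 w 35.5 | shift [-0.001  0.001  0.002] turn [-0.001 -0.    -0.   ]
```

View pics/w5c.png

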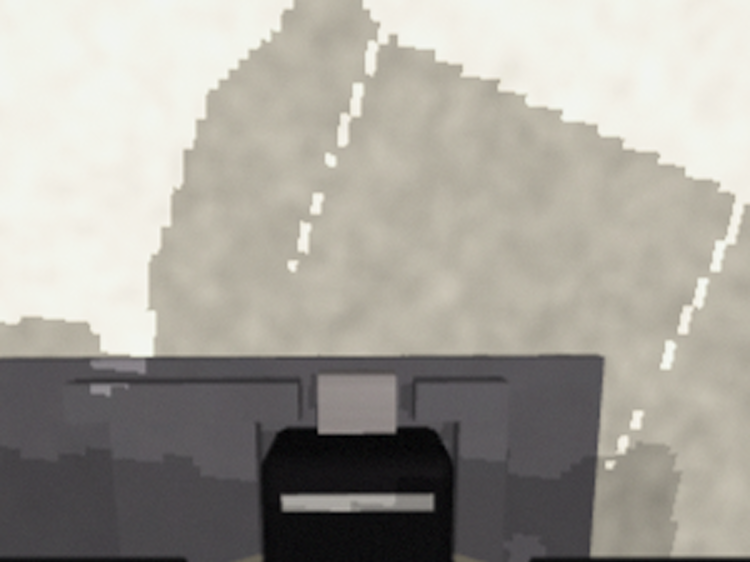

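```bash
python3 -m inch '[[[0,0,0,0,0,0,-0.3],[0,0,0,0,0,0,-0.3],[0,0,0,0,0,0,-0.3],[0,0,0,0,0,0,-0.3],[0,0,-0.1,0,0,0,-0.3],[0,0,-0.3,0,0,0,-0.3],[0,0,-0.5,0,0,0,-0.3],[0,0,-0.7,0,0,0,-0.3],[0,0,-0.7,0,0,0,-1],[0,0,-0.7,0,0,0,-1]]]'; python3 -c "
from h import *
snap('wrist','w6.png')
go(566,-373,140,-54.6)
im=cv2.imread('pics/w6.png');crop(im,'w6c.png',140,20,440,245,2.5)"
```

```text
time: 11.65
tool_pos: [611.2, -87.9, 156.9]
tcp_rot: [3.141, 0.0, -1.449]
contact_force: [0.0, 0.1, -0.9]
grip_width: 75.7
t 11.7 pos [611.  -87.9 156.3] yaw -83.0 w 79.0 | shift [1.388 0.396 0.081] turn [ 0.002  0.002 -0.632]
```

View pics/w6c.png

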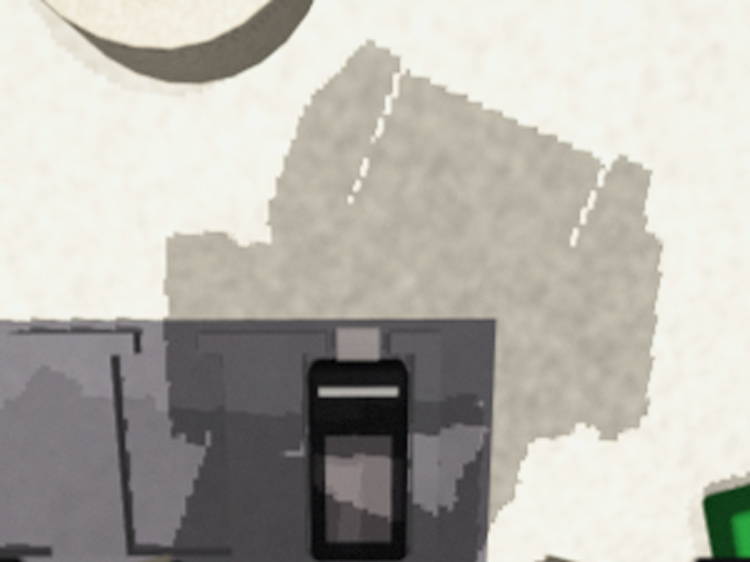

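The first pack is seated with its tab in the notch. Moving to the second pack.

```bash
python3 -m inch '[[[0.4,0.2,0.08,0,0,-0.3,-1],[0.8,0.39,0.08,0,0,-0.632,-1],[0.95,0.39,0.08,0,0,-0.632,-1],[0.95,0.39,0.08,0,0,-0.632,-1],[0.95,0.39,0.08,0,0,-0.632,-1],[0.95,0.39,0.08,0,0,-0.632,-1],[0.95,0.39,0.08,0,0,-0.632,-1],[0.95,0.39,0.08,0,0,-0.632,-1],[0.95,0.39,0.08,0,0,-0.632,-1],[0.95,0.39,0.08,0,0,-0.632,-1]]]'; python3 -c "
from h import *
go(566,-373,135,-54.6)"
```

```text
time: 12.95
tool_pos: [557.5, -285.9, 141.6]
tcp_rot: [-3.142, -0.0, -0.952]
contact_force: [0.3, 0.3, 0.5]
grip_width: 92.0
t 12.95 pos [ 557.5 -285.9  141.6] yaw -54.6 w 92.0 | shift [0.38  0.218 0.033] turn [-0.    -0.     0.001]
```

```bash
python3 -m inch '[[[0.38,0.218,0.03,0,0,0,-1],[0.38,0.218,0.03,0,0,0,-1],[0.38,0.218,0.03,0,0,0,-1],[0.38,0.218,0.03,0,0,0,-1],[0.38,0.218,0.03,0,0,0,-1],[0.38,0.218,0.03,0,0,0,-1],[0.38,0.218,0.03,0,0,0,-1],[0.38,0.218,0.03,0,0,0,-1],[0.38,0.218,0.03,0,0,0,-1],[0.38,0.218,0.03,0,0,0,-1]]]'; python3 -c "
from h import *
o,_=snap('wrist','w7.png')
P=wrect('w7.png',o,(235,155,340,255),30)
go(*P.mean(0)[:2],12,-54.6)"
```

```text
time: 14.2
tool_pos: [565.9, -373.3, 135.5]
tcp_rot: [3.142, -0.0, -0.953]
contact_force: [0.7, -0.8, -0.1]
grip_width: 91.9
box px [[267.0, 165.0], [307.0, 165.0], [307.0, 249.0], [267.0, 249.0]] c [ 569.4 -374.1   30. ] L [74.1, 33.1] long ang -143.5
t 14.25 pos [ 565.8 -373.4  135.5] yaw -54.6 w 91.7 | shift [ 0.013 -0.012  0.618] turn [ 0. -0.  0.]
```

View pics/w7.png

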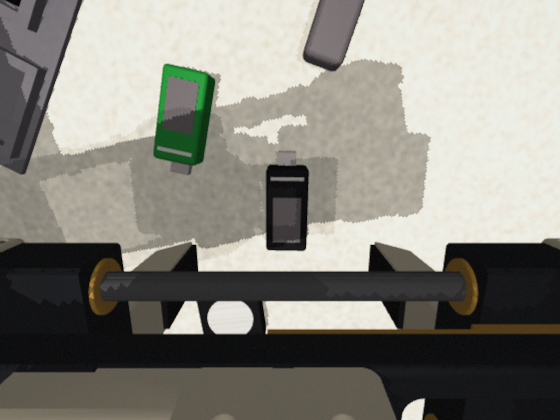

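```bash
python3 -m inch '[[[0.013,-0.003,0.3,0,0,0,-1],[0.013,-0.003,0.55,0,0,0,-0.3],[0.013,-0.003,0.618,0,0,0,0],[0.013,-0.003,0.618,0,0,0,1],[0.013,-0.003,0.618,0,0,0,1],[0.013,-0.003,0.618,0,0,0,1],[0.013,-0.003,0.618,0,0,0,1],[0.013,-0.003,0.618,0,0,0,1],[0.013,-0.003,0.618,0,0,0,1],[0.013,-0.003,0.618,0,0,0,1]]]'; python3 -c "
from h import *
go(592.2,55.4,160,-83)"
```

```text
time: 15.5
tool_pos: [568.4, -375.5, 13.2]
tcp_rot: [-3.141, -0.002, -0.953]
contact_force: [-0.5, 0.1, 6.2]
grip_width: 35.7
t 15.5 pos [ 568.4 -375.5   13.2] yaw -54.6 w 35.7 | shift [-1.685 -1.346 -0.736] turn [-0.001 -0.002  0.632]
```

```bash
python3 -m inch '[[[0,0,-0.1,0,0,0,1],[0,0,-0.3,0,0,0,1],[0,0,-0.5,0,0,0,1],[-0.2,-0.2,-0.74,0,0,0.1,1],[-0.4,-0.4,-0.74,0,0,0.3,1],[-0.6,-0.6,-0.74,0,0,0.5,1],[-0.8,-0.65,-0.74,0,0,0.632,1],[-0.95,-0.7,-0.74,0,0,0.632,1],[-0.95,-0.7,-0.74,0,0,0.632,1],[-0.95,-0.7,-0.74,0,0,0.632,1]]]'; python3 -c "
from h import *
go(592.2,55.4,160,-83)"
```

```text
time: 16.75
tool_pos: [572.2, -139.7, 160.7]
tcp_rot: [-3.141, -0.001, -1.449]
contact_force: [0.0, -0.9, -1.1]
grip_width: 36.0
t 16.75 pos [ 572.2 -139.7  160.7] yaw -83.0 w 36.0 | shift [-0.956 -0.218  0.003] turn [-0.001 -0.001 -0.   ]
```

```bash
python3 -m inch '[[[-0.3,-0.08,0,0,0,0,1],[-0.6,-0.15,0,0,0,0,1],[-0.8,-0.218,0,0,0,0,1],[-0.956,-0.218,0.2,0,0,0,1],[-0.956,-0.218,0.4,0,0,0,1],[-0.956,-0.218,0.5,0,0,0,1],[-0.956,-0.218,0.5,0,0,0,1],[-0.956,-0.218,0.5,0,0,0,1],[-0.956,-0.218,0.5,0,0,0,1],[-0.956,-0.218,0.5,0,0,0,1]]]'; python3 -c "
from h import *
snap('wrist','w8.png')
go(592.2,55.4,18.3,-83)
im=cv2.imread('pics/w8.png');crop(im,'w8c.png',140,20,440,245,2.5)"
```

```text
time: 18.0
tool_pos: [592.4, 55.8, 60.9]
tcp_rot: [-3.14, -0.0, -1.449]
contact_force: [-0.1, -0.3, -2.0]
grip_width: 35.8
t 18.05 pos [592.3  55.8  60.7] yaw -83.0 w 35.9 | shift [0.002 0.001 0.212] turn [-0.002 -0.    -0.001]
```

View pics/w8c.png

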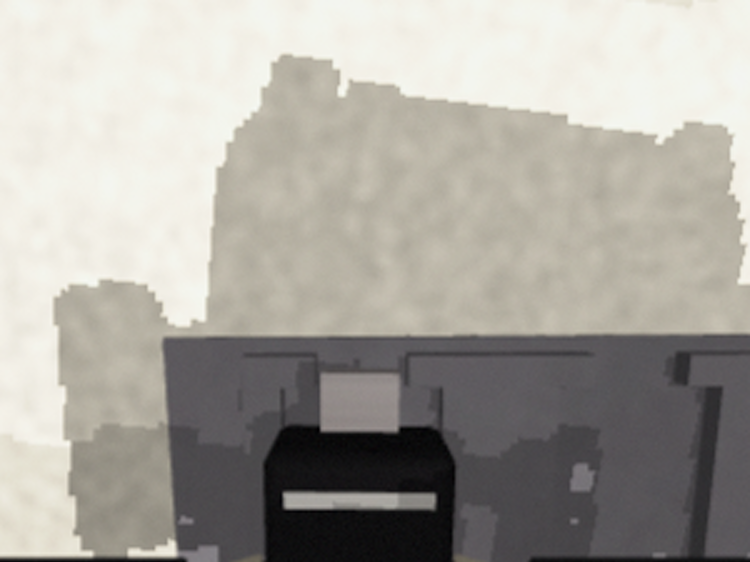

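```bash
python3 -m inch '[[[0.004,-0.004,0.05,0,0,0,1],[0.004,-0.004,0.1,0,0,0,1],[0.004,-0.004,0.14,0,0,0,1],[0.004,-0.004,0.17,0,0,0,1],[0.004,-0.004,0.19,0,0,0,1],[0.004,-0.004,0.2,0,0,0,1],[0.004,-0.004,0.21,0,0,0,1],[0.004,-0.004,0.212,0,0,0,1],[0.004,-0.004,0.212,0,0,0,1],[0.004,-0.004,0.212,0,0,0,1]]]'; python3 -c "
from h import *
snap('wrist','w9.png')
im=cv2.imread('pics/w9.png');crop(im,'w9c.png',140,20,440,245,2.5)"
```

```text
time: 19.3
tool_pos: [593.0, 55.3, 18.2]
tcp_rot: [-3.141, -0.0, -1.449]
contact_force: [-2.7, 1.1, 5.1]
grip_width: 35.8
```

View pics/w9c.png

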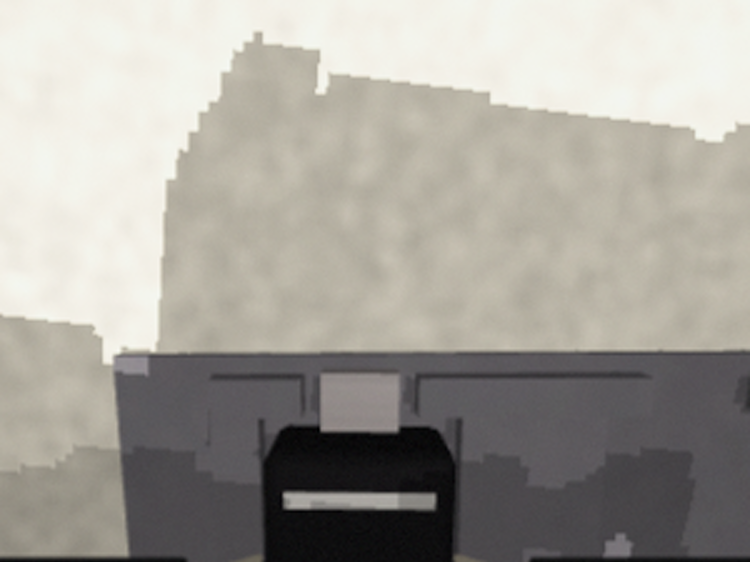

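```bash
python3 -m inch '[[[0,0,0,0,0,0,-0.3],[0,0,0,0,0,0,-0.3],[0,0,0,0,0,0,-0.3],[0,0,0,0,0,0,-0.3],[0,0,-0.1,0,0,0,-0.3],[0,0,-0.3,0,0,0,-0.3],[0,0,-0.5,0,0,0,-0.3],[0,0.1,-0.7,0,0,0,-0.3],[0,0.2,-0.7,0,0,0,-1],[0,0.2,-0.7,0,0,0,-1]]]'; python3 -c "
from h import *
snap('wrist','w10.png');snap('top','t10.png')
go(447,-393,130,-47)
im=cv2.imread('pics/w10.png');crop(im,'w10c.png',60,0,460,245,1.9)"
```

```text
time: 20.6
tool_pos: [552.3, 50.4, 158.1]
tcp_rot: [-3.141, -0.0, -1.449]
contact_force: [0.2, 0.2, -0.3]
grip_width: 75.0
t 20.7 pos [553.4  50.4 157.3] yaw -83.0 w 83.1 | shift [2.136 0.797 0.137] turn [-0.    -0.    -0.801]
```

View pics/w10c.png

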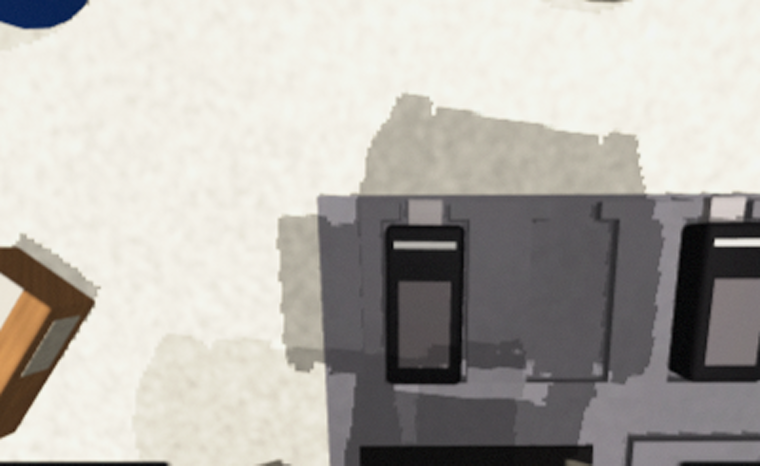

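View pics/t10.png

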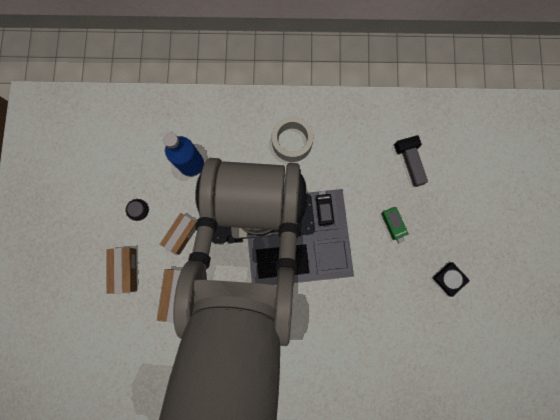

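```bash
python3 -m inch '[[[0.3,0.1,0,0,0,-0.1,-1],[0.6,0.25,0.05,0,0,-0.3,-1],[0.9,0.35,0.05,0,0,-0.5,-1],[1,0.4,0.05,0,0,-0.801,-1],[1,0.4,0.05,0,0,-0.801,-1],[1,0.4,0.05,0,0,-0.801,-1],[1,0.4,0.05,0,0,-0.801,-1],[1,0.4,0.05,0,0,-0.801,-1],[1,0.4,0.05,0,0,-0.801,-1],[1,0.4,0.05,0,0,-0.801,-1]]]'; python3 -c "
from h import *
go(447,-393,130,-47)"
```

```text
time: 21.95
tool_pos: [498.1, -157.6, 147.6]
tcp_rot: [3.142, -0.0, -0.82]
contact_force: [-0.1, 0.2, -0.7]
grip_width: 91.8
t 21.95 pos [ 498.1 -157.6  147.6] yaw -47.0 w 91.8 | shift [0.686 0.99  0.088] turn [ 0.    -0.     0.001]
```

```bash
python3 -m inch '[[[0.686,0.99,0.07,0,0,0,-1],[0.686,0.99,0.07,0,0,0,-1],[0.686,0.99,0.07,0,0,0,-1],[0.686,0.99,0.07,0,0,0,-1],[0.686,0.99,0.07,0,0,0,-1],[0.686,0.99,0.07,0,0,0,-1],[0.686,0.99,0.07,0,0,0,-1],[0.686,0.99,0.07,0,0,0,-1],[0.686,0.99,0.07,0,0,0,-1],[0.686,0.99,0.07,0,0,0,-1]]]'; python3 -c "
from h import *
o,_=snap('wrist','w11.png')
go(447,-393,130,-47)
P=wrect('w11.png',o,(200,120,370,262),24,thr=60)
"
```

```text
time: 23.2
tool_pos: [447.0, -392.9, 133.7]
tcp_rot: [3.142, -0.0, -0.819]
contact_force: [-0.0, -0.5, -0.5]
grip_width: 91.9
t 23.25 pos [ 447.  -393.   133.6] yaw -47.0 w 91.7 | shift [-0.    -0.     0.018] turn [ 0.    -0.     0.001]
box px [[252.0, 240.0], [252.0, 172.0], [320.0, 172.0], [320.0, 240.0]] c [ 450.4 -392.4   24. ] L [60.8, 57.5] long ang 41.6
```

View pics/w11.png

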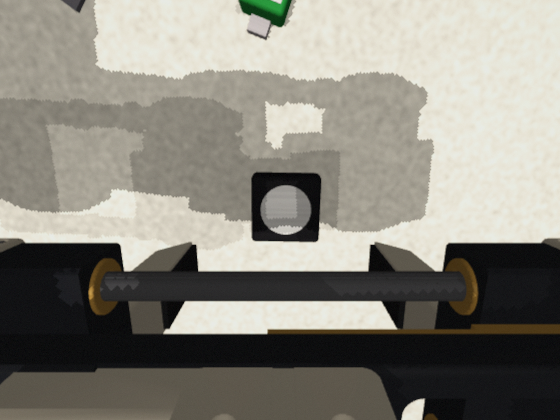

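```bash
python3 -c "
from h import *
o=bot.get_obs()
im=cv2.imread('pics/w11.png')
m=np.zeros(im.shape[:2],np.uint8);m[178:236,258:314]=(im[178:236,258:314].min(2)>80)*255
x=np.argwhere(m>0);u=x.mean(0)[::-1];print(u,x.min(0),x.max(0))
d=ray('wrist',u,24,o);print(d);go(d[0],d[1],12,-47)"
```

```text
[285.30855397 209.52189409] [185 261] [234 310]
[ 448.22350376 -393.56644879   24.        ]
t 23.25 pos [ 447.  -393.   133.6] yaw -47.0 w 91.7 | shift [ 0.006 -0.003  0.608] turn [ 0.    -0.     0.001]
```

```bash
python3 -m inch '[[[0.006,-0.003,0.2,0,0,0,-1],[0.006,-0.003,0.4,0,0,0,-1],[0.006,-0.003,0.55,0,0,0,-0.8],[0.006,-0.003,0.606,0,0,0,-0.5],[0.006,-0.003,0.606,0,0,0,1],[0.006,-0.003,0.606,0,0,0,1],[0.006,-0.003,0.606,0,0,0,1],[0.006,-0.003,0.606,0,0,0,1],[0.006,-0.003,0.606,0,0,0,1],[0.006,-0.003,0.606,0,0,0,1]]]'; python3 -c "
from h import *
go(498,-108.4,150,-83)"
```

```text
time: 24.5
tool_pos: [448.6, -394.3, 13.5]
tcp_rot: [3.141, -0.002, -0.82]
contact_force: [-0.3, 0.8, 6.3]
grip_width: 59.4
t 24.5 pos [ 448.6 -394.3   13.5] yaw -47.0 w 59.4 | shift [-0.875 -1.156 -0.685] turn [-0.001 -0.003  0.801]
```

```bash
python3 -m inch '[[[0,0,-0.1,0,0,0,1],[0,0,-0.3,0,0,0,1],[0,0,-0.5,0,0,0,1],[-0.2,-0.2,-0.685,0,0,0.1,1],[-0.4,-0.4,-0.685,0,0,0.3,1],[-0.6,-0.6,-0.685,0,0,0.5,1],[-0.7,-0.8,-0.685,0,0,0.801,1],[-0.8,-0.8,-0.685,0,0,0.801,1],[-0.8,-0.8,-0.685,0,0,0.801,1],[-0.8,-0.8,-0.685,0,0,0.801,1]]]'; python3 -c "
from h import *
go(420,-118,150,-83)"
```

```text
time: 25.75
tool_pos: [456.2, -168.3, 149.4]
tcp_rot: [-3.141, -0.001, -1.448]
contact_force: [-0.1, -1.1, -1.3]
grip_width: 59.5
t 25.75 pos [ 456.2 -168.3  149.4] yaw -83.0 w 59.5 | shift [-0.272  0.149 -0.003] turn [-0.001 -0.001  0.   ]
```

```bash
python3 -m inch '[[[-0.272,0.149,0,0,0,0,1],[-0.272,0.149,0,0,0,0,1],[-0.272,0.149,0,0,0,0,1],[-0.272,0.149,0,0,0,0,1],[-0.272,0.149,0,0,0,0,1],[-0.272,0.149,0,0,0,0,1],[-0.272,0.149,0,0,0,0,1],[-0.272,0.149,0,0,0,0,1],[-0.272,0.149,0,0,0,0,1],[-0.272,0.149,0,0,0,0,1]]]'; python3 -c "
from h import *
snap('wrist','w12.png')
go(420,-118,150,-83)
im=cv2.imread('pics/w12.png');crop(im,'w12c.png',120,40,440,260,2.4)"
```

```text
time: 27.0
tool_pos: [419.7, -117.2, 149.3]
tcp_rot: [-3.142, -0.0, -1.449]
contact_force: [-0.2, -0.3, -2.8]
grip_width: 59.5
t 27.05 pos [ 419.7 -117.2  149.3] yaw -83.0 w 59.9 | shift [ 0.004 -0.001 -0.003] turn [-0. -0. -0.]
```

View pics/w12c.png

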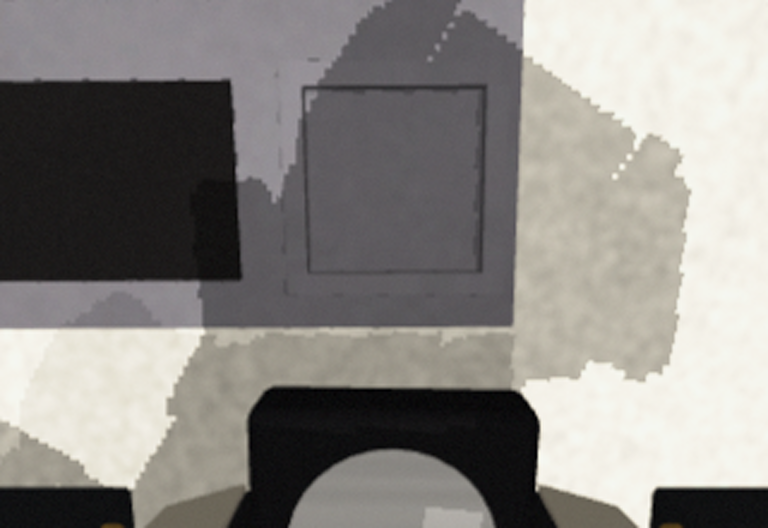

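```bash
python3 -c "
from h import *
o=bot.get_obs()
f=lambda u,v,z:ray('wrist',(120+(u+.5)/2.4-.5,40+(v+.5)/2.4-.5),z,o)[:2]
for z in (10,15):
  P=np.array([f(u,v,z) for u,v in [(302,86),(487,86),(483,273),(308,273)]]); print(z,P.round(1).tolist(),P.mean(0),[np.linalg.norm(P[i]-P[i-1]).round(1) for i in range(4)])
t=f(393,388,o['tool_pos'][2]+10.5); print('chg front top edge',t, np.linalg.norm(t-o['tool_pos'][:2]))
c=P.mean(0)
go(c[0],c[1],60,-83)
print('mat right edge',f(231,80,8),f(241,280,8))
"
```

```text
10 [[527.8, -70.6], [536.0, -137.3], [469.6, -146.0], [461.4, -79.0]] [ 498.71389995 -108.21518092] [np.float64(66.9), np.float64(67.2), np.float64(66.9), np.float64(67.5)]
15 [[527.1, -71.2], [535.1, -136.8], [469.9, -145.3], [461.9, -79.5]] [ 498.50874085 -108.21677384] [np.float64(65.8), np.float64(66.1), np.float64(65.8), np.float64(66.3)]
chg front top edge [ 453.60725838 -112.65877081] 34.21279597866258
t 27.05 pos [ 419.7 -117.2  149.3] yaw -83.0 w 59.9 | shift [ 0.003 -0.397  0.447] turn [-0. -0. -0.]
mat right edge [526.99441369 -44.43307075] [455.44554507 -53.19501024]
```

```bash
python3 -m inch '[[[0.003,-0.2,0,0,0,0,1],[0.003,-0.397,0.2,0,0,0,1],[0.003,-0.397,0.4,0,0,0,1],[0.003,-0.397,0.447,0,0,0,1],[0.003,-0.397,0.5,0,0,0,1],[0.003,-0.397,0.56,0,0,0,1],[0.003,-0.397,0.6,0,0,0,1],[0.003,-0.397,0.63,0,0,0,1],[0.003,-0.397,0.655,0,0,0,1],[0.003,-0.397,0.655,0,0,0,1]]]'; python3 -c "
from h import *
snap('wrist','w13.png')
im=cv2.imread('pics/w13.png');crop(im,'w13c.png',120,40,440,260,2.4)
go(498.6,-108.2,18,-83)"
```

```text
time: 28.3
tool_pos: [498.8, -108.2, 18.4]
tcp_rot: [-3.141, -0.0, -1.449]
contact_force: [-0.2, -1.1, -1.5]
grip_width: 60.0
t 28.35 pos [ 498.7 -108.2   18.4] yaw -83.0 w 59.6 | shift [-0.     0.001  0.002] turn [-0. -0. -0.]
```

View pics/w13c.png

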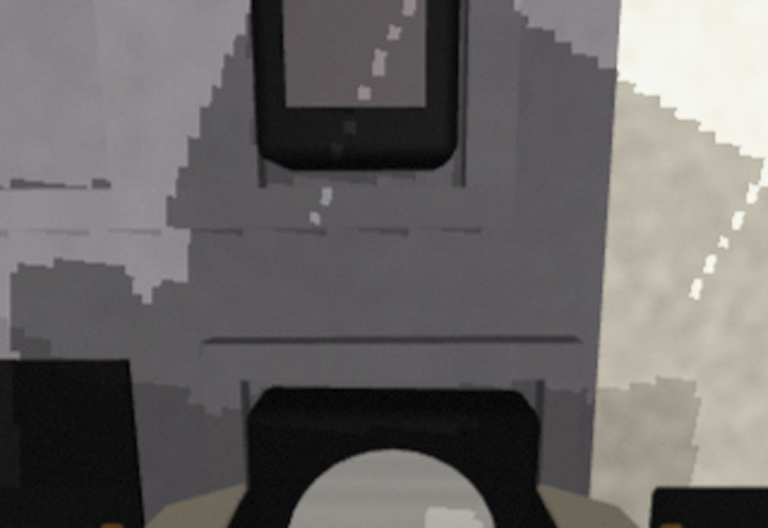

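```bash
python3 -m inch '[[[0,0,0.006,0,0,0,1],[0,0,0.006,0,0,0,1],[0,0,0.006,0,0,0,-0.8],[0,0,0.006,0,0,0,-0.8],[0,0,0.006,0,0,0,-0.8],[0,0,0.006,0,0,0,-0.8],[0,0,-0.2,0,0,0,-0.8],[0,0,-0.5,0,0,0,-0.8],[0,0.1,-0.7,0,0,0,-1],[0,0.2,-0.7,0,0,0,-1]]]'; python3 -c "
from h import *
snap('wrist','w14.png');snap('top','t14.png')
go(396.5,263.7,160,84)
im=cv2.imread('pics/w14.png');crop(im,'w14c.png',120,40,440,260,2.4)"
```

```text
time: 29.6
tool_pos: [460.2, -113.7, 161.4]
tcp_rot: [-3.136, -0.004, -1.449]
contact_force: [-0.1, -1.0, -0.6]
grip_width: 91.5
t 29.7 pos [ 457.7 -113.   158.9] yaw -83.1 w 91.6 | shift [-1.907  0.076 -0.006] turn [ 1.000e-03 -0.000e+00 -3.712e+00]
```

View pics/w14c.png

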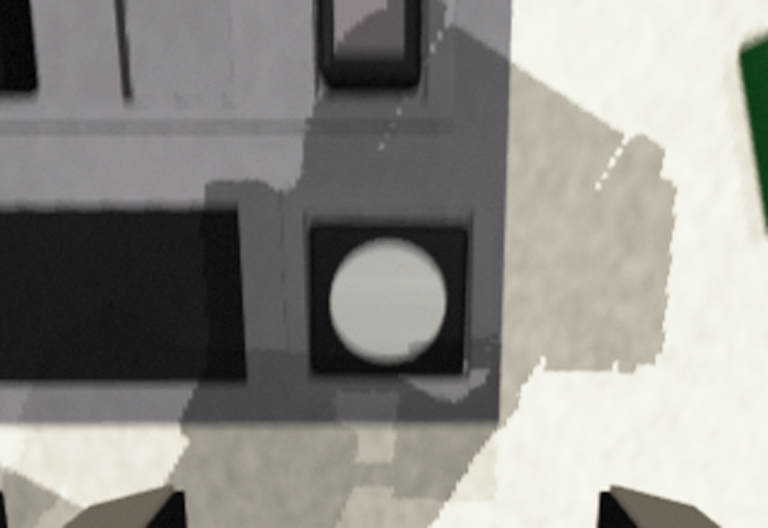

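View pics/t14.png

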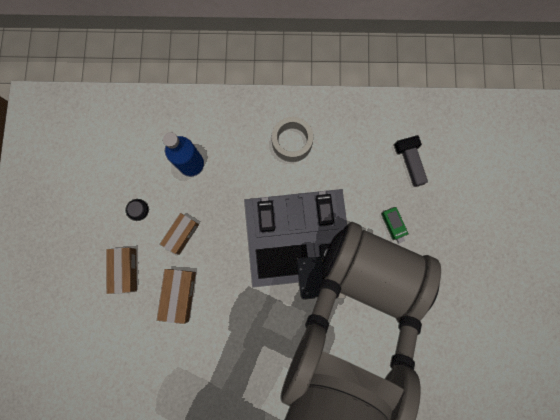

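```bash
python3 -m inch '[[[-0.3,0,0,0,0,0.1,-1],[-0.6,0.04,0,0,0,0.2,-1],[-0.95,0.04,0,0,0,0.24,-1],[-0.95,0.04,0,0,0,0.24,-1],[-0.95,0.04,0,0,0,0.24,-1],[-0.95,0.04,0,0,0,0.24,-1],[-0.95,0.04,0,0,0,0.24,-1],[-0.95,0.04,0,0,0,0.24,-1],[-0.95,0.04,0,0,0,0.24,-1],[-0.95,0.04,0,0,0,0.24,-1]]]'; python3 -c "
from h import *
go(396.5,263.7,165,-93.8)"
```

```text
time: 30.95
tool_pos: [427.9, 74.5, 158.3]
tcp_rot: [-3.142, -0.0, -1.638]
contact_force: [0.2, 0.4, -0.1]
grip_width: 91.7
t 30.95 pos [427.9  74.5 158.3] yaw -93.8 w 91.7 | shift [-0.934  0.22  -0.034] turn [-0.    -0.    -0.001]
```

```bash
python3 -m inch '[[[-0.934,0.22,-0.034,0,0,0,-1],[-0.934,0.22,-0.034,0,0,0,-1],[-0.934,0.22,-0.034,0,0,0,-1],[-0.934,0.22,-0.034,0,0,0,-1],[-0.934,0.22,-0.034,0,0,0,-1],[-0.934,0.22,-0.034,0,0,0,-1],[-0.934,0.22,-0.034,0,0,0,-1],[-0.934,0.22,-0.034,0,0,0,-1],[-0.934,0.22,-0.034,0,0,0,-1],[-0.934,0.22,-0.034,0,0,0,-1]]]'; python3 -c "
from h import *
o,_=snap('wrist','w15.png')
go(396.5,263.7,165,-93.8)"
```

```text
time: 32.2
tool_pos: [396.4, 263.8, 165.1]
tcp_rot: [-3.142, -0.0, -1.638]
contact_force: [0.7, -0.1, -1.1]
grip_width: 92.2
t 32.25 pos [396.4 263.9 165.1] yaw -93.8 w 92.0 | shift [ 0.001 -0.     0.   ] turn [-0.    -0.    -0.001]
```

View pics/w15.png

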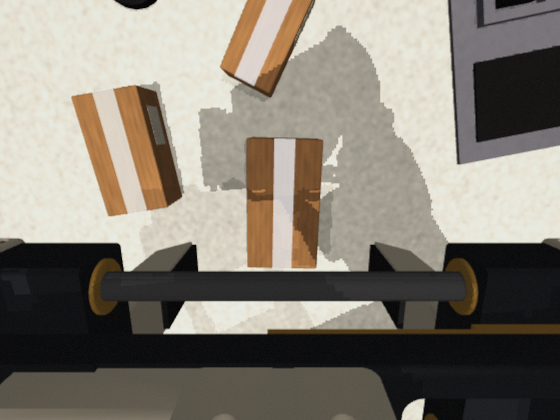

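```bash
cat >> h.py <<'E'
def quad(L,z,o):
    P=np.array([ray('wrist',q,z,o)[:2] for q in L]); v=(P[0]+P[1]-P[2]-P[3])/2; w=(P[1]+P[2]-P[0]-P[3])/2
    print('c',P.mean(0).round(1),'len',np.linalg.norm(v).round(1),np.linalg.norm(w).round(1),'ang',np.degrees(np.arctan2(v[1],v[0])).round(1),np.degrees(np.arctan2(w[1],w[0])).round(1)); return P
E
python3 -c "
from h import *
o=bot.get_obs()
im=cv2.imread('pics/w15.png');crop(im,'w15c.png',225,120,345,280,3.7)
quad([(247,138.5),(321.5,139),(317,268),(248,268)],45,o)
"
```

```text
c [396.3 263.9] len 119.8 64.7 ang -4.6 -94.0
```

View pics/w15c.png

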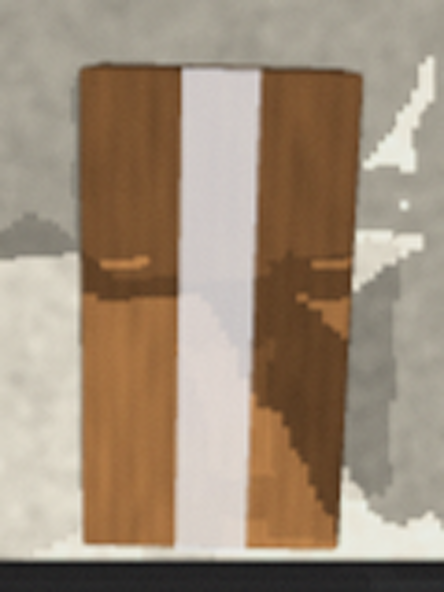

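```bash
python3 -m inch '[[[0,0,0.25,0,0,0.01,-1],[0,0,0.5,0,0,0.01,-1],[0,0,0.65,0,0,0.01,-1],[0,0,0.74,0,0,0.01,-1],[0,0,0.74,0,0,0.01,-0.5],[0,0,0.74,0,0,0.01,1],[0,0,0.74,0,0,0.01,1],[0,0,0.74,0,0,0.01,1],[0,0,0.74,0,0,0.01,1],[0,0,0.74,0,0,0.01,1]]]'; python3 -c "
from h import *
go(396,264,160,-94)"
```

```text
time: 33.5
tool_pos: [397.0, 264.2, 18.0]
tcp_rot: [-3.14, 0.001, -1.645]
contact_force: [-0.6, 0.4, 6.3]
grip_width: 65.8
t 33.5 pos [397.  264.2  18. ] yaw -94.3 w 65.8 | shift [ 0.001  0.004 -0.71 ] turn [-0.002  0.001 -0.006]
```

```bash
python3 -m inch '[[[0,0,-0.1,0,0,0,1],[0,0,-0.3,0,0,0,1],[0,0,-0.5,0,0,0,1],[0.1,0,-0.6,0,0,-0.2,1],[0.3,-0.1,-0.7,0,0,-0.4,1],[0.4,-0.2,-0.7,0,0,-0.6,1],[0.5,-0.2,-0.7,0,0,-0.8,1],[0.5,-0.2,-0.7,0,0,-1,1],[0.5,-0.2,-0.7,0,0,-1,1],[0.5,-0.2,-0.7,0,0,-1,1]]]'; python3 -c "
from h import *
go(483.2,14,160,7)"
```

```text
time: 34.75
tool_pos: [428.5, 161.4, 156.9]
tcp_rot: [3.141, 0.0, -0.863]
contact_force: [0.1, -0.4, -3.8]
grip_width: 65.6
t 34.75 pos [428.5 161.4 156.9] yaw -49.4 w 65.6 | shift [ 0.737  0.272 -0.016] turn [ 0.000e+00  1.000e-03 -1.254e+00]
```

```bash
python3 -m inch '[[[0.1,0.1,0,0,0,-0.2,1],[0.3,0.2,0,0,0,-0.4,1],[0.5,0.25,0,0,0,-0.6,1],[0.6,0.272,0,0,0,-0.8,1],[0.737,0.272,0,0,0,-1,1],[0.737,0.272,0,0,0,-1,1],[0.737,0.272,0,0,0,-1,1],[0.737,0.272,0,0,0,-1,1],[0.737,0.272,0,0,0,-1,1],[0.737,0.272,0,0,0,-1,1]]]'; python3 -c "
from h import *
go(483.2,14,90,7)"
```

```text
time: 36.0
tool_pos: [483.7, 14.4, 157.2]
tcp_rot: [3.141, -0.0, -0.074]
contact_force: [0.3, 0.4, -4.1]
grip_width: 66.1
t 36.0 pos [483.7  14.4 157.2] yaw -4.3 w 66.1 | shift [-0.002  0.002  0.336] turn [ 0.   -0.   -0.25]
```

```bash
python3 -m inch '[[[-0.002,0.002,0,0,0,-0.25,1],[-0.002,0.002,0.2,0,0,-0.25,1],[-0.002,0.002,0.33,0,0,-0.25,1],[-0.002,0.002,0.4,0,0,-0.25,1],[-0.002,0.002,0.46,0,0,-0.25,1],[-0.002,0.002,0.46,0,0,-0.25,1],[-0.002,0.002,0.46,0,0,-0.25,1],[-0.002,0.002,0.46,0,0,-0.25,1],[-0.002,0.002,0.46,0,0,-0.25,1],[-0.002,0.002,0.46,0,0,-0.25,1]]]'; python3 -c "
from h import *
go(483.2,14,26,7);snap('wrist','w16.png')"
```

```text
time: 37.25
tool_pos: [483.5, 13.7, 65.3]
tcp_rot: [3.141, -0.001, 0.122]
contact_force: [-0.1, 0.3, -4.2]
grip_width: 66.1
t 37.25 pos [483.5  13.7  65.3] yaw 7.0 w 66.1 | shift [-0.001 -0.002  0.197] turn [ 0.    -0.001 -0.   ]
```

View pics/w16.png

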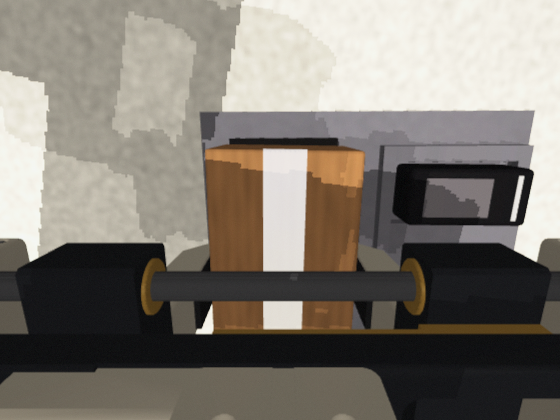

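```bash
python3 -m inch '[[[-0.001,-0.002,0.08,0,0,0,1],[-0.001,-0.002,0.14,0,0,0,1],[-0.001,-0.002,0.17,0,0,0,1],[-0.001,-0.002,0.185,0,0,0,1],[-0.001,-0.002,0.19,0,0,0,1],[-0.001,-0.002,0.195,0,0,0,1],[-0.001,-0.002,0.197,0,0,0,1],[-0.001,-0.002,0.197,0,0,0,1],[-0.001,-0.002,0.197,0,0,0,1],[-0.001,-0.002,0.197,0,0,0,1]]]'; python3 -c "
from h import *
go(483.2,14,26,7);snap('wrist','w17.png')"
```

```text
time: 38.55
tool_pos: [483.3, 14.0, 26.0]
tcp_rot: [3.141, -0.001, 0.122]
contact_force: [-0.8, -0.6, 1.8]
grip_width: 65.8
t 38.55 pos [483.3  14.   26. ] yaw 7.0 w 65.8 | shift [-0.001 -0.     0.   ] turn [ 0.    -0.001 -0.   ]
```

View pics/w17.png

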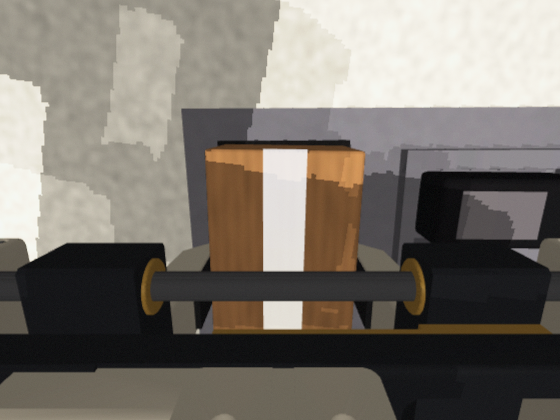

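```bash
python3 -m inch '[[[0,0,0,0,0,0,-0.75],[0,0,0,0,0,0,-0.75],[0,0,0,0,0,0,-0.75],[0,0,-0.05,0,0,0,-0.75],[0,0,-0.2,0,0,0,-0.75],[0,0,-0.4,0,0,0,-0.75],[0,0,-0.6,0,0,0,-0.75],[0,-0.05,-0.7,0,0,0,-1],[0,-0.1,-0.7,0,0,-0.1,-1],[0,-0.1,-0.7,0,0,-0.2,-1]]]'; python3 -c "
from h import *
go(452.4,400.9,165,96);snap('wrist','w18.png')"
```

```text
time: 39.85
tool_pos: [480.6, 34.4, 166.8]
tcp_rot: [3.141, -0.001, 0.282]
contact_force: [-0.5, -0.0, -0.5]
grip_width: 91.7
t 39.85 pos [480.6  34.4 166.8] yaw 16.2 w 91.7 | shift [ 0.375 -1.799  0.009] turn [ 2.000e-03 -1.000e-03 -1.774e+00]
```

View pics/w18.png

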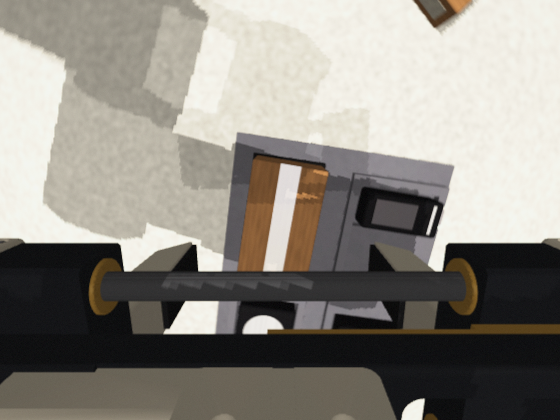

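```bash
python3 -m inch '[[[0.1,-0.3,0,0,0,-0.2,-1],[0.2,-0.5,0,0,0,-0.4,-1],[0.2,-0.7,0,0,0,-0.6,-1],[0.2,-0.9,0,0,0,-0.8,-1],[0.2,-0.95,0,0,0,-1,-1],[0.2,-0.95,0,0,0,-1,-1],[0.2,-0.95,0,0,0,-1,-1],[0.2,-0.95,0,0,0,-1,-1],[0.2,-0.95,0,0,0,-1,-1],[0.2,-0.95,0,0,0,-1,-1]]]'; python3 -c "
from h import *
go(452.4,400.9,165,96)"
```

```text
time: 41.15
tool_pos: [466.9, 227.3, 165.7]
tcp_rot: [-3.142, 0.0, 1.063]
contact_force: [0.5, 0.4, -0.5]
grip_width: 92.0
t 41.15 pos [466.9 227.3 165.7] yaw 60.9 w 92.0 | shift [ 0.723 -0.485  0.003] turn [-0.    0.   -0.78]
```

```bash
python3 -m inch '[[[0.2,-0.2,0,0,0,-0.2,-1],[0.4,-0.4,0,0,0,-0.4,-1],[0.723,-0.485,0,0,0,-0.6,-1],[0.723,-0.485,0,0,0,-0.78,-1],[0.723,-0.485,0,0,0,-0.78,-1],[0.723,-0.485,0,0,0,-0.78,-1],[0.723,-0.485,0,0,0,-0.78,-1],[0.723,-0.485,0,0,0,-0.78,-1],[0.723,-0.485,0,0,0,-0.78,-1],[0.723,-0.485,0,0,0,-0.78,-1]]]'; python3 -c "
from h import *
go(452.4,400.9,165,96);snap('wrist','w19.png')"
```

```text
time: 42.4
tool_pos: [452.2, 401.0, 165.7]
tcp_rot: [3.142, 0.0, 1.677]
contact_force: [0.6, 0.3, 0.6]
grip_width: 91.8
t 42.4 pos [452.2 401.  165.7] yaw 96.1 w 91.8 | shift [-0.     0.001  0.004] turn [0.    0.    0.001]
```

View pics/w19.png

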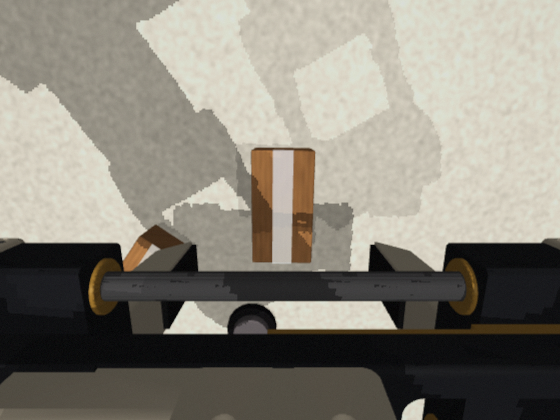

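```bash
python3 -c "
from h import *
o=bot.get_obs()
P=quad([(251.5,149.5),(314.5,149.5),(311.5,262.5),(252,262)],45,o)
c=P.mean(0);go(c[0],c[1],16,96)
o=bot.get_obs()
im=cv2.imread('pics/w19.png');crop(im,'w19c.png',225,130,345,280,3.9)
"
```

```text
c [452.5 401.2] len 105.1 55.5 ang -174.6 95.8
t 42.45 pos [452.1 401.  165.7] yaw 96.1 w 91.7 | shift [0.001 0.002 0.749] turn [0.    0.    0.002]
```

View pics/w19c.png

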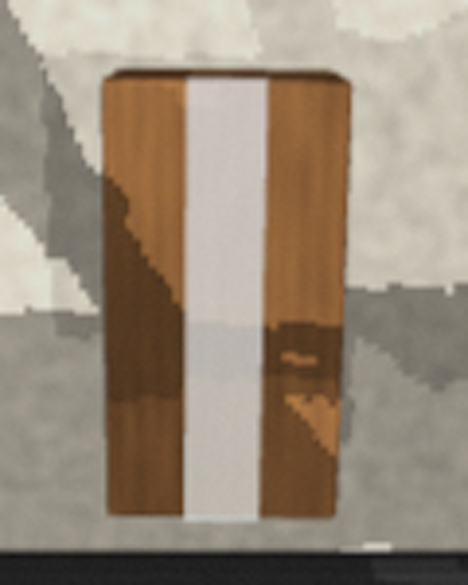

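```bash
python3 -m inch '[[[0,0.002,0.25,0,0,0.01,-1],[0,0.002,0.5,0,0,0.01,-1],[0,0.002,0.65,0,0,0.01,-1],[0,0.002,0.74,0,0,0.01,-0.6],[0,0.002,0.74,0,0,0.01,1],[0,0.002,0.74,0,0,0.01,1],[0,0.002,0.74,0,0,0.01,1],[0,0.002,0.74,0,0,0.01,1],[0,0.002,0.74,0,0,0.01,1],[0,0.002,0.74,0,0,0.01,1]]]'; python3 -c "
from h import *
go(467,200,190,51)"
```

```text
time: 43.7
tool_pos: [453.3, 401.5, 19.1]
tcp_rot: [3.139, -0.001, 1.669]
contact_force: [-0.5, -1.6, 6.4]
grip_width: 55.8
t 43.7 pos [453.3 401.5  19.1] yaw 95.6 w 55.8 | shift [-1.009 -0.029 -0.855] turn [ 0.002 -0.002  0.992]
```

```bash
python3 -m inch '[[[0,0,-0.1,0,0,0,1],[0,0,-0.3,0,0,0,1],[0,0,-0.5,0,0,0,1],[-0.1,0,-0.7,0,0,0.1,1],[-0.3,0,-0.85,0,0,0.3,1],[-0.5,0,-0.85,0,0,0.5,1],[-0.7,0,-0.85,0,0,0.7,1],[-0.9,-0.02,-0.85,0,0,1,1],[-1,-0.02,-0.85,0,0,1,1],[-1,-0.02,-0.85,0,0,1,1]]]'; python3 -c "
from h import *
go(483.2,14,180,7)"
```

```text
time: 44.95
tool_pos: [468.1, 200.5, 187.7]
tcp_rot: [-3.141, 0.0, 0.882]
contact_force: [0.0, 0.5, -2.0]
grip_width: 55.9
t 44.95 pos [468.1 200.5 187.7] yaw 50.5 w 55.9 | shift [-0.672  0.651  0.039] turn [-0.     0.     0.967]
```

```bash
python3 -m inch '[[[-0.2,0.2,0,0,0,0.2,1],[-0.4,0.4,0,0,0,0.4,1],[-0.6,0.6,0,0,0,0.6,1],[-0.672,0.651,0,0,0,0.8,1],[-0.672,0.651,0,0,0,0.967,1],[-0.672,0.651,0,0,0,0.967,1],[-0.672,0.651,0,0,0,0.967,1],[-0.672,0.651,0,0,0,0.967,1],[-0.672,0.651,0,0,0,0.967,1],[-0.672,0.651,0,0,0,0.967,1]]]'; python3 -c "
from h import *
im=cv2.imread('pics/w18.png');crop(im,'w18c.png',225,145,345,280,4)
snap('wrist','w20.png')
go(483.2,14,72,7)"
```

```text
time: 46.2
tool_pos: [483.6, 15.4, 187.7]
tcp_rot: [3.142, 0.0, 0.125]
contact_force: [-0.3, 0.4, -2.3]
grip_width: 55.7
t 46.25 pos [483.6  15.3 187.7] yaw 7.1 w 55.6 | shift [-0.003  0.006  0.579] turn [ 0.    -0.     0.003]
```

View pics/w18c.png

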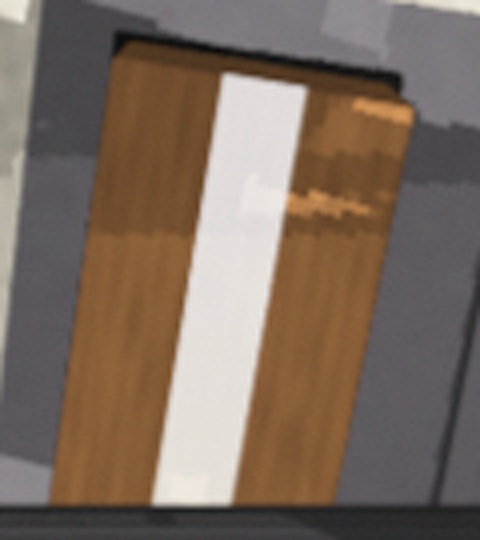

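View pics/w20.png

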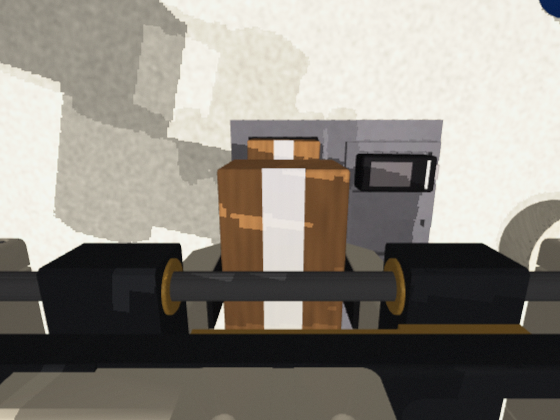

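```bash
python3 -c "
from h import *
o=dict(tool_pos=np.array([480.6,34.4,166.8]),tcp_rot=np.array([3.141,-.001,.282]))
g=lambda u,v:ray('wrist',(225+(u+.5)/4-.5,145+(v+.5)/4-.5),53,o)[:2]
print('w18 end corners',g(116,56).round(1),g(412,103).round(1),'mid',((g(116,56)+g(412,103))/2).round(1))
p=[g(90,235),g(388,235),g(50,500),g(335,500)]
print('sides',[x.round(1) for x in p], [np.degrees(np.arctan2(*(a-b)[::-1])).round(1) for a,b in((g(116,56),p[2]),(g(412,103),p[3]))])
im=cv2.imread('pics/w20.png');crop(im,'w20c.png',215,115,355,215,5)
print('expect',(483.2-.122*60,14+.9925*60))"
```

```text
w18 end corners [443.7  70.4] [507.2  78.4] mid [475.5  74.4]
sides [array([448.2,  31.1]), array([511.2,  49.3]), array([455.1, -32.8]), array([518.8, -14.4])] [np.float64(96.3), np.float64(97.1)]
expect (475.88, 73.55000000000001)
```

View pics/w20c.png

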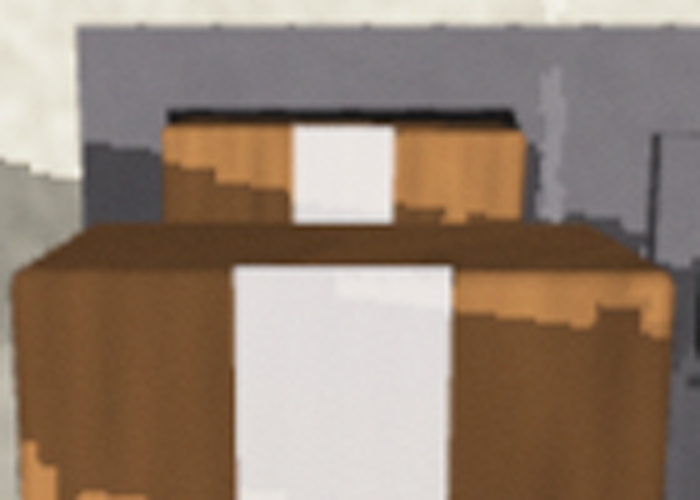

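```bash
python3 -m inch '[[[-0.003,0.006,0.15,0,0,0,1],[-0.003,0.006,0.3,0,0,0,1],[-0.003,0.006,0.42,0,0,0,1],[-0.003,0.006,0.5,0,0,0,1],[-0.003,0.006,0.54,0,0,0,1],[-0.003,0.006,0.56,0,0,0,1],[-0.003,0.006,0.57,0,0,0,1],[-0.003,0.006,0.575,0,0,0,1],[-0.003,0.006,0.578,0,0,0,1],[-0.003,0.006,0.578,0,0,0,1]]]'; python3 -c "
from h import *
snap('wrist','w21.png')
go(483.2,14,72,7)"
```

```text
time: 47.5
tool_pos: [483.2, 13.9, 72.3]
tcp_rot: [3.141, -0.0, 0.124]
contact_force: [-1.2, 0.9, -2.1]
grip_width: 55.8
t 47.55 pos [483.2  13.9  72.3] yaw 7.1 w 56.1 | shift [-0.    -0.     0.001] turn [ 0.    -0.     0.003]
```

View pics/w21.png

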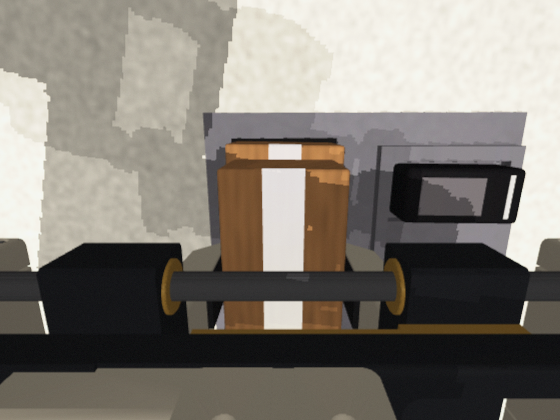

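```bash
python3 -m inch '[[[0,0,0.004,0,0,0,1],[0,0,0.007,0,0,0,1],[0,0,0.007,0,0,0,1],[0,0,0.007,0,0,0,-0.6],[0,0,0.007,0,0,0,-0.6],[0,0,0.007,0,0,0,-0.6],[0,0,-0.05,0,0,0,-0.6],[0,0,-0.2,0,0,0,-0.6],[0,0,-0.4,0,0,0,-0.6],[0,0,-0.6,0,0,0,-0.6]]]'; python3 -c "
from h import *
go(542.4,263,165,59)"
```

```text
time: 48.8
tool_pos: [483.0, 13.9, 194.0]
tcp_rot: [3.141, -0.0, 0.124]
contact_force: [0.8, 0.3, -0.3]
grip_width: 73.4
t 48.8 pos [483.   13.9 194. ] yaw 7.1 w 73.4 | shift [ 0.449 -1.199  0.145] turn [ 0.    -0.    -1.153]
```

```bash
python3 -m inch '[[[0,-0.3,0,0,0,-0.2,-1],[0.1,-0.5,0,0,0,-0.4,-1],[0.2,-0.7,0.05,0,0,-0.6,-1],[0.3,-0.9,0.1,0,0,-0.8,-1],[0.4,-0.95,0.1,0,0,-1,-1],[0.4,-0.95,0.145,0,0,-1,-1],[0.4,-0.95,0.145,0,0,-1,-1],[0.4,-0.95,0.145,0,0,-1,-1],[0.4,-0.95,0.145,0,0,-1,-1],[0.4,-0.95,0.145,0,0,-1,-1]]]'; python3 -c "
from h import *
go(542.4,263,165,59.5)"
```

```text
time: 50.05
tool_pos: [539.0, 212.1, 163.5]
tcp_rot: [3.141, -0.0, 0.909]
contact_force: [-0.2, 1.3, 0.4]
grip_width: 91.6
t 50.05 pos [539.  212.1 163.5] yaw 52.1 w 91.6 | shift [ 0.211 -0.143 -0.008] turn [ 0.    -0.    -0.165]
```

```bash
python3 -m inch '[[[0.211,-0.143,0,0,0,-0.165,-1],[0.211,-0.143,0,0,0,-0.165,-1],[0.211,-0.143,0,0,0,-0.165,-1],[0.211,-0.143,0,0,0,-0.165,-1],[0.211,-0.143,0,0,0,-0.165,-1],[0.211,-0.143,0,0,0,-0.165,-1],[0.211,-0.143,0,0,0,-0.165,-1],[0.211,-0.143,0,0,0,-0.165,-1],[0.211,-0.143,0,0,0,-0.165,-1],[0.211,-0.143,0,0,0,-0.165,-1]]]'; python3 -c "
from h import *
snap('wrist','w22.png')
go(542.4,263,165,59.5)"
```

```text
time: 51.3
tool_pos: [542.3, 263.3, 163.1]
tcp_rot: [3.142, 0.0, 1.039]
contact_force: [-0.3, -0.3, -0.8]
grip_width: 91.7
t 51.35 pos [542.3 263.3 163.1] yaw 59.5 w 91.9 | shift [-0.001  0.001 -0.01 ] turn [0.    0.    0.001]
```

View pics/w22.png

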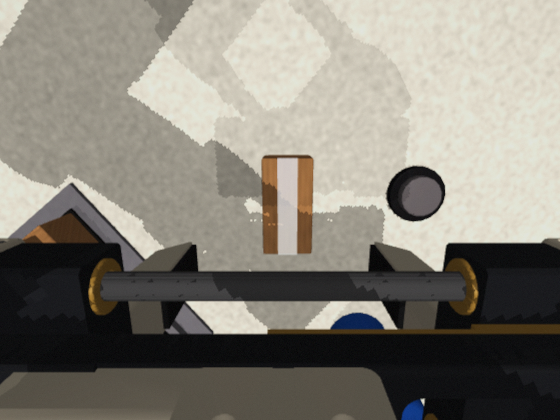

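```bash
python3 -c "
from h import *
o=bot.get_obs()
P=quad([(262,158),(313,158),(311,254),(264,254)],40,o)
c=P.mean(0);go(c[0],c[1],13,59.5)
im=cv2.imread('pics/w22.png');crop(im,'w22c.png',235,140,340,270,4)
print('button',ray('wrist',(421,197),24,o))
"
```

```text
c [544.6 266.9] len 90.2 44.7 ang 149.7 59.5
t 51.35 pos [542.3 263.3 163.1] yaw 59.5 w 91.9 | shift [0.022 0.001 0.75 ] turn [0.    0.    0.001]
button [603.6661851  380.63613232  24.        ]
```

View pics/w22c.png

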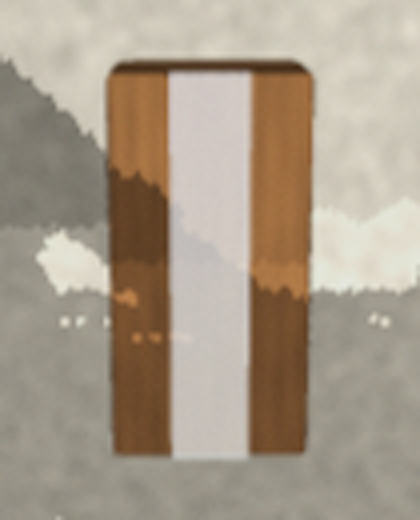

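```bash
python3 -m inch '[[[0.022,0.001,0.25,0,0,0,-1],[0.022,0.001,0.5,0,0,0,-1],[0.022,0.001,0.65,0,0,0,-0.6],[0.022,0.001,0.75,0,0,0,-0.2],[0.022,0.001,0.75,0,0,0,0],[0.022,0.001,0.75,0,0,0,1],[0.022,0.001,0.75,0,0,0,1],[0.022,0.001,0.75,0,0,0,1],[0.022,0.001,0.75,0,0,0,1],[0.022,0.001,0.75,0,0,0,1]]]'; python3 -c "
from h import *
go(510,150,220,30)"
```

```text
time: 52.6
tool_pos: [545.4, 267.1, 14.4]
tcp_rot: [3.14, -0.001, 1.039]
contact_force: [-0.7, -0.2, 6.2]
grip_width: 45.8
t 52.6 pos [545.4 267.1  14.4] yaw 59.5 w 45.8 | shift [-0.593  0.146 -1.029] turn [ 0.001 -0.002  0.657]
```

```bash
python3 -m inch '[[[0,0,-0.1,0,0,0,1],[0,0,-0.3,0,0,0,1],[0,0,-0.5,0,0,0,1],[0,0,-0.75,0,0,0,1],[-0.1,0,-1,0,0,0.1,1],[-0.2,0.05,-1,0,0,0.3,1],[-0.4,0.1,-1,0,0,0.5,1],[-0.6,0.15,-1,0,0,0.7,1],[-0.6,0.15,-1,0,0,0.7,1],[-0.6,0.15,-1,0,0,0.7,1]]]'; python3 -c "
from h import *
go(483.2,14,200,7)"
```

```text
time: 53.85
tool_pos: [509.9, 148.6, 213.2]
tcp_rot: [-3.141, -0.0, 0.49]
contact_force: [0.3, 0.3, -1.3]
grip_width: 45.5
t 53.85 pos [509.9 148.6 213.2] yaw 28.1 w 45.5 | shift [-0.435  0.531  0.066] turn [-0.    -0.001  0.469]
```

```bash
python3 -m inch '[[[-0.2,0.2,0,0,0,0.2,1],[-0.435,0.4,0,0,0,0.4,1],[-0.435,0.531,0.03,0,0,0.469,1],[-0.435,0.531,0.066,0,0,0.469,1],[-0.435,0.531,0.066,0,0,0.469,1],[-0.435,0.531,0.066,0,0,0.469,1],[-0.435,0.531,0.066,0,0,0.469,1],[-0.435,0.531,0.066,0,0,0.469,1],[-0.435,0.531,0.066,0,0,0.469,1],[-0.435,0.531,0.066,0,0,0.469,1]]]'; python3 -c "
from h import *
snap('wrist','w23.png')
go(483.2,14,112.4,7)
im=cv2.imread('pics/w23.png');crop(im,'w23c.png',205,100,365,240,4)"
```

```text
time: 55.1
tool_pos: [482.9, 13.7, 199.9]
tcp_rot: [3.141, -0.0, 0.121]
contact_force: [0.3, 0.6, -1.7]
grip_width: 45.9
t 55.15 pos [482.9  13.6 199.9] yaw 6.9 w 45.9 | shift [ 0.002 -0.002  0.438] turn [ 0.    -0.    -0.001]
```

View pics/w23c.png

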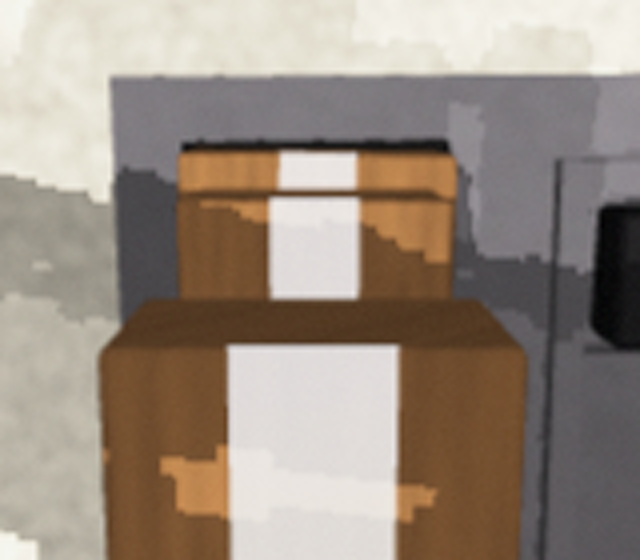

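```bash
python3 -c "
from h import *
o=bot.get_obs()
g=lambda u,v,z:ray('wrist',(205+(u+.5)/4-.5,100+(v+.5)/4-.5),z,o)[:2]
a=np.radians(7);ex=np.array([np.cos(a),np.sin(a)]);ey=np.array([-ex[1],ex[0]])
for n,p in dict(large=g(318,152,53),med=g(315,196,98),held=g(313.5,346,o['tool_pos'][2]+25.6)).items():
  d=p-[483.2,14]; print(n,'x',(d@ex).round(1),'y',(d@ey).round(1))
print('tcp',(o['tool_pos'][:2]-[483.2,14])@ex,(o['tool_pos'][:2]-[483.2,14])@ey)"
```

```text
large x 0.3 y 61.1
med x -0.5 y 53.6
held x -0.9 y 45.2
tcp -0.3189892218758704 -0.32793706427778113
```

```bash
python3 -m inch '[[[0.003,-0.005,0.12,0,0,0,1],[0.003,-0.005,0.22,0,0,0,1],[0.003,-0.005,0.32,0,0,0,1],[0.003,-0.005,0.38,0,0,0,1],[0.003,-0.005,0.41,0,0,0,1],[0.003,-0.005,0.425,0,0,0,1],[0.003,-0.005,0.433,0,0,0,1],[0.003,-0.005,0.438,0,0,0,1],[0.003,-0.005,0.442,0,0,0,1],[0.003,-0.005,0.442,0,0,0,1]]]'; python3 -c "
from h import *
snap('wrist','w24.png')
go(483.2,14.5,112.4,7)
im=cv2.imread('pics/w24.png');crop(im,'w24c.png',205,100,365,240,4)"
```

```text
time: 56.4
tool_pos: [483.6, 14.7, 112.3]
tcp_rot: [3.141, -0.001, 0.121]
contact_force: [-1.9, 0.1, 4.5]
grip_width: 45.5
t 56.45 pos [483.6  14.7 112.3] yaw 6.9 w 46.2 | shift [-0.002  0.001 -0.001] turn [ 0.001 -0.001 -0.001]
```

View pics/w24c.png

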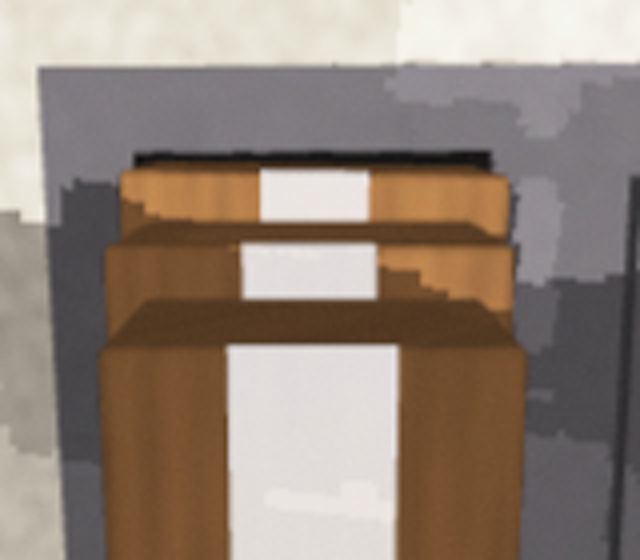

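```bash
python3 -m inch '[[[0,0,-0.002,0,0,0,1],[0,0,-0.002,0,0,0,-0.4],[0,0,-0.002,0,0,0,-0.4],[0,0,-0.002,0,0,0,-0.4],[0,0,-0.002,0,0,0,-0.4],[0,0,-0.05,0,0,0,-0.4],[0,0,-0.2,0,0,0,-0.4],[0,0,-0.4,0,0,0,-0.4],[0,0,-0.5,0,0,0,-0.4],[0,-0.1,-0.5,0,0,0,-0.4]]]'; python3 -c "
from h import *
snap('wrist','w25.png')
go(560,150,200,52)"
```

```text
time: 57.7
tool_pos: [482.2, 34.0, 214.1]
tcp_rot: [3.14, -0.005, 0.119]
contact_force: [0.2, 0.8, -0.7]
grip_width: 63.9
t 57.75 pos [481.1  36.4 213.1] yaw 6.9 w 63.7 | shift [ 0.46  -0.516  0.067] turn [ 0.    -0.004 -1.002]
```

View pics/w25.png

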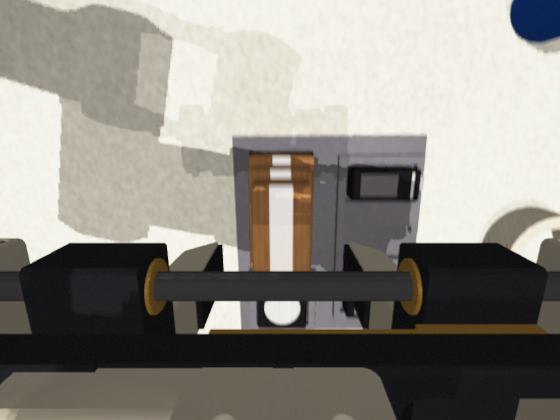

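```bash
python3 -m inch '[[[0,-0.3,0,0,0,-0.1,1],[0.1,-0.6,0,0,0,-0.3,1],[0.3,-0.8,0.1,0,0,-0.5,1],[0.45,-0.9,0.2,0,0,-0.8,1],[0.45,-0.9,0.3,0,0,-1,1],[0.45,-0.9,0.3,0,0,-1,1],[0.45,-0.9,0.3,0,0,-1,1],[0.45,-0.9,0.3,0,0,-1,1],[0.45,-0.9,0.3,0,0,-1,1],[0.45,-0.9,0.3,0,0,-1,1]]]'; python3 -c "
from h import *
snap('top','t26.png')
go(603,380,130,52)
print('bottle',ray('top',(190,170),0))"
```

```text
time: 59.0
tool_pos: [548.7, 224.1, 152.0]
tcp_rot: [3.141, -0.001, 0.906]
contact_force: [0.7, 0.9, 0.9]
grip_width: 0.6
t 59.05 pos [548.6 224.  151.8] yaw 51.9 w 0.4 | shift [ 0.781 -0.267  0.109] turn [ 0.001 -0.    -0.002]
bottle [709.49410814 255.12713872   0.        ]
```

View pics/t26.png

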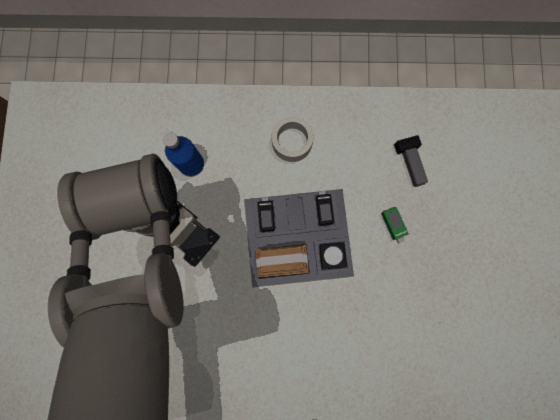

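Top view: both packs are in outer pockets (266,215) and (325,208), the charger is in the cavity (333,255), and the column is on the mat (282,260). Going over the button now.

```bash
python3 -m inch '[[[0.3,-0.1,0,0,0,0,1],[0.6,-0.2,0.1,0,0,0,1],[0.781,-0.267,0.1,0,0,0,1],[0.781,-0.267,0.1,0,0,0,1],[0.781,-0.267,0.1,0,0,0,1],[0.781,-0.267,0.1,0,0,0,1],[0.781,-0.267,0.1,0,0,0,1],[0.781,-0.267,0.1,0,0,0,1],[0.781,-0.267,0.1,0,0,0,1],[0.781,-0.267,0.1,0,0,0,1]]]'; python3 -c "
from h import *
snap('wrist','w27.png')
snap('side','s27.png')
go(603,380,130,52)"
```

```text
time: 60.3
tool_pos: [602.8, 380.0, 131.5]
tcp_rot: [3.142, 0.0, 0.906]
contact_force: [0.6, 0.1, 0.5]
grip_width: 0.6
t 60.4 pos [602.8 380.1 131.4] yaw 51.9 w 0.4 | shift [0.    0.001 0.007] turn [ 0.     0.    -0.001]
```

View pics/w27.png

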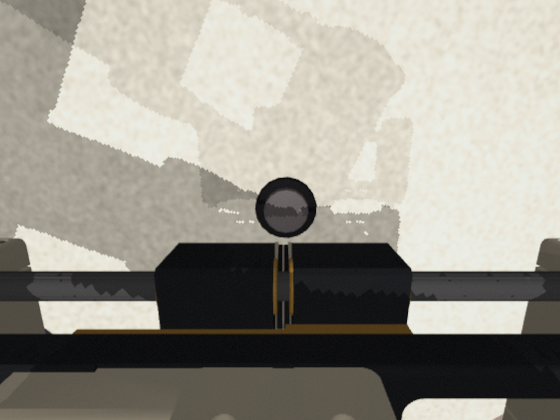

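View pics/s27.png

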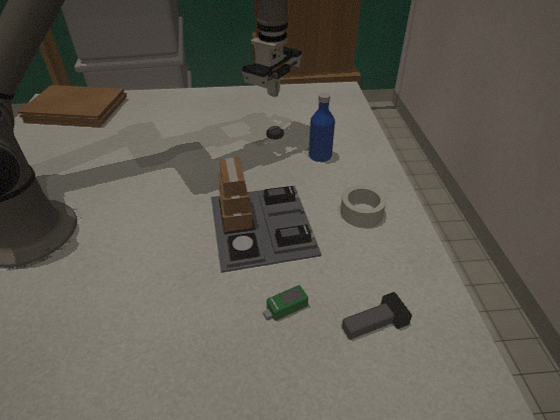

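```bash
python3 -c "
from h import *
o=bot.get_obs()
for z in (18,24,30):print(ray('wrist',(286,208),z,o))
p=ray('wrist',(286,208),24,o); go(p[0],p[1],35,52)"
```

```text
[602.81325051 383.49713023  18.        ]
[601.61637981 384.35880355  24.        ]
[600.41950912 385.22047688  30.        ]
t 60.4 pos [602.8 380.1 131.4] yaw 51.9 w 0.4 | shift [ 0.013 -0.018  0.482] turn [ 0.     0.    -0.001]
```

```bash
python3 -m inch '[[[0.006,-0.006,0.2,0,0,0,1],[0.006,-0.006,0.38,0,0,0,1],[0.006,-0.006,0.46,0,0,0,1],[0.006,-0.006,0.48,0,0,0,1],[0.006,-0.006,0.49,0,0,0,1],[0.006,-0.006,0.5,0,0,0,1],[0.006,-0.006,0.51,0,0,0,1],[0.006,-0.006,0.515,0,0,0,1],[0.006,-0.006,0.515,0,0,0,1],[0.006,-0.006,0.515,0,0,0,1]]]'
```

```text
time: 61.65
tool_pos: [602.7, 381.7, 28.5]
tcp_rot: [3.141, -0.0, 0.906]
contact_force: [-0.4, -0.4, 0.4]
grip_width: 0.6
```

```bash
python3 -m inch '[[[0,0,0.005,0,0,0,1],[0,0,0.01,0,0,0,1],[0,0,0.015,0,0,0,1],[0,0,0.02,0,0,0,1],[0,0,0.025,0,0,0,1],[0,0,0.03,0,0,0,1],[0,0,0.03,0,0,0,1],[0,0,0.03,0,0,0,1],[0,0,0.03,0,0,0,1],[0,0,0.03,0,0,0,1]]]'
```

```text
time: 62.9
tool_pos: [602.6, 381.7, 22.5]
tcp_rot: [3.142, 0.0, 0.906]
contact_force: [-0.0, -0.2, 0.6]
grip_width: 0.5
```

```bash
python3 -m inch '[[[0,0,0.005,0,0,0,1],[0,0,0.01,0,0,0,1],[0,0,0.015,0,0,0,1],[0,0,0.02,0,0,0,1],[0,0,0.02,0,0,0,1],[0,0,0.02,0,0,0,1],[0,0,0.02,0,0,0,1],[0,0,0.02,0,0,0,1],[0,0,0.02,0,0,0,1],[0,0,0.02,0,0,0,1]]]'
```

```text
time: 64.15
tool_pos: [602.7, 381.7, 18.5]
tcp_rot: [3.141, -0.0, 0.906]
contact_force: [-0.3, -0.0, 3.4]
grip_width: 0.3
```

```bash
python3 -m inch '[[[0,0,0.005,0,0,0,1],[0,0,0.01,0,0,0,1],[0,0,0.015,0,0,0,1],[0,0,0.02,0,0,0,1],[0,0,0.025,0,0,0,1],[0,0,0.025,0,0,0,1],[0,0,0.025,0,0,0,1],[0,0,0.025,0,0,0,1],[0,0,0.025,0,0,0,1],[0,0,0.025,0,0,0,1]]]'
```

```text
time: 65.4
tool_pos: [602.8, 381.8, 16.1]
tcp_rot: [3.141, -0.001, 0.907]
contact_force: [-6.4, -3.5, 16.3]
grip_width: 0.6
```

The button bottomed out at 16 N, against about 5 N needed, and was held. Retreating.

```bash
python3 -m inch '[[[0,0,0,0,0,0,1],[0,0,-0.05,0,0,0,1],[0,0,-0.2,0,0,0,1],[0,0,-0.4,0,0,0,1],[0,0,-0.6,0,0,0,1],[0,0,-0.8,0,0,0,1],[0,0,-0.8,0,0,0,1],[0,0,-0.8,0,0,0,1],[0,0,-0.8,0,0,0,1],[0,0,-0.8,0,0,0,1]]]'; python3 -c "
from h import *
snap('top','t28.png');snap('side','s28.png')
im=cv2.imread('pics/t28.png');crop(im,'t28c.png',235,180,365,295,5)
im=cv2.imread('pics/s28.png');crop(im,'s28c.png',200,140,330,275,4.4)"
```

```text
time: 66.65
tool_pos: [602.2, 381.5, 172.0]
tcp_rot: [-3.141, 0.002, 0.906]
contact_force: [-0.3, 0.2, -0.6]
grip_width: 0.4
```

View pics/t28c.png

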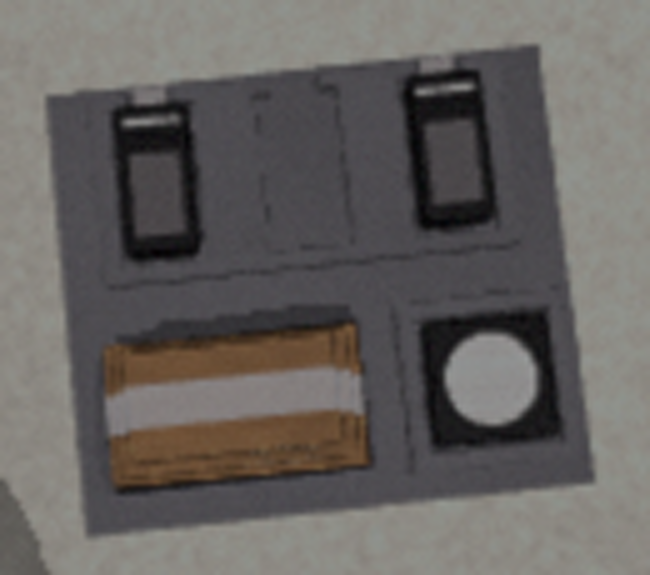

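View pics/s28c.png

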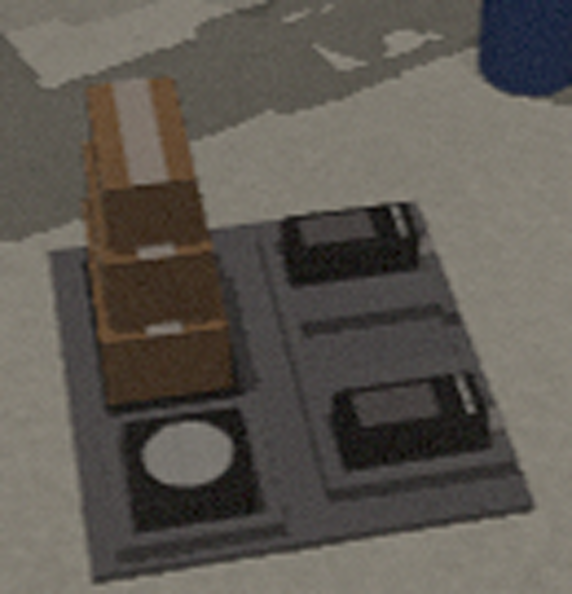

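View pics/s28.png

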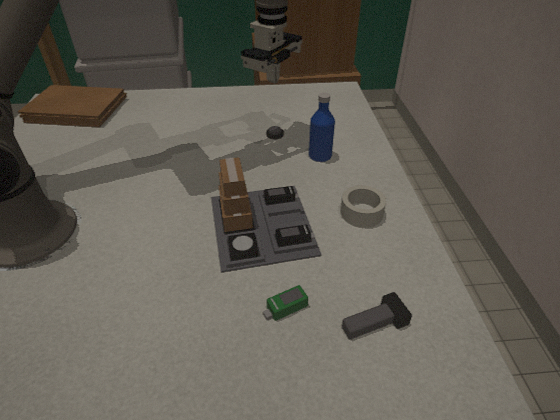

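Everything looks seated, the column is square, and the bystanders haven't moved. Handing in.

```bash
python3 -c "
from h import *
print(bot.close_job())"
```

```text
the job is handed in; nothing more can be done
None
```

The order is packed and handed in at about 67 s of the 210 s allowed.

- **Packed:** Both battery packs present are flat in the two outer pockets (0 and 2), with their tabs in the notches. The charger base is in the square cavity. All three cartons are in one column on the mat: large, medium, small, with the long side along the mat's.
- **Confirm button:** I pressed it last, until it stopped at about 16 N (about 5 N was needed), and held it roughly half a second. I had no direct reading of the button's travel, so "fully down" rests on that force and hard stop.
- **Last checks:** The final top and side pictures showed everything seated. The green look-alike, bottle, tape and scanner looked unmoved. Before I let go of the last carton, the cartons measured within about 1 mm of each other and of the mat's centre.
- **Disagreements:** The three estimates of the button's position differed by about 5 mm, so I pressed at roughly their average. I saw no grip slip and no knocked item, and no check failed.

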